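# Set up the glaze sieving corner

### The arm

A 6-joint arm with a two-finger parallel gripper is mounted at the origin on the work surface. World frame = base frame: x ahead of the robot, y to its left, z up, the work surface at z = 0. Lengths are in mm, angles in rad, forces in N, time in s.
With the tool pointing down it reaches from about 350 to 775 mm from the base axis. Payload 7.3 kg.
Tool frame: the origin (TCP) lies midway between the tips of the shut fingers; the grasp point (between the pads) lies 19 mm behind it (bot.tcp_to_grasp is the distance from the TCP to the grasp point, in mm); z points along the fingers, y is the line along which they close (so a half turn about z gives the same grasp; the last joint's range is limited). The gripper opens to 92 mm and grips with 3 to 60 N. Pads are 19 mm wide; open, the fingers measure 130 mm over their backs; the gripper's body (75 mm by 190 mm) begins 47 mm behind the grasp point.
Start: joints at [-1.276, 0.342, 1.524, -0, 1.275, -0.146], TCP at [224.022, -474.825, 226.741] pointing down, gripper open.
Joint ranges: [-2.53, 2.53], [-0.77, 2.02], [0.04, 2.7], [-1, 4.14], [0.28, 2.66], [-3.11, 3.11]. Speed limits (rad/s): [2.57, 2.57, 3.14, 3.14, 3.14, 3.14].

### API

Orientations are given as [roll, pitch, yaw] about the fixed x, y, z axes, in that order (R = Rz(yaw) Ry(pitch) Rx(roll)).
In Python, from plant import bot, viewer gives the robot as it stands. The module is installed in compiled form; this text tells all that it offers.
- The arm moves only by the shell command python3 -m handwheel 'ROWS'. ROWS is text: rows parted by semicolons, each of 7 numbers parted by spaces: the shift along the tool's x, y, z scaled (see below), then the turn, a rotation vector about the tool's x, y, z scaled (see below), then the opening, from -1 (shut) to 1 (fully open), so that 0 is half open. In form: tx ty tz rx ry rz gripper; .... A call has 1 to 8 rows; each row is the pose to reach, as a shift and turn from the pose commanded when the call began, along the tool's axes at that moment, turning the shorter way round; what a row does not reach only later rows make up. The controller multiplies each number of a shift by 10 cm and each number of a turn by pi rad. A row lasts 1/12 s, in which the tool goes at most 41.7 mm and 7.16 degrees, less where a joint would pass 70% of its speed; a pose out of reach is approached as far as the arm can. A call with a number of a shift or a turn outside -1 to 1 is refused whole. A call with a gripper value outside its range is refused whole. The fingers move at their own pace and stop on an object; the grip force is fixed at half the most. Time passes only in rows, so rows that repeat a pose let the fingers close. It gives the time, the measured TCP pose, the force, the opening and the grip force at its end, in the units of the state.
- bot.get_obs(): the state, without advancing time (a new reading comes with each control period).
- viewer.capture(name): name is "scene" or "top"; returns a dict with "frame" (480x640x3 uint8, red, green, blue), "fov_y" (degrees; the focal length in pixels is half the picture's height over the tangent of half this angle, whatever the lens; pixels are square), "cx", "cy" (the principal point, pixels), "T" (4x4, takes a point from camera to world coordinates). Camera axes: x right, y down, z forward; pixel columns grow to the right and rows downward; lengths in mm; the calibration is good to about 2 mm. A picture is of the moment at which its call begins. There is no depth.
- bot.close_job(): hands the job in; it is judged then, once.
Trained networks look in a picture, given as the dict that the camera call returned (one of the last four; its "shot" number tells which), for a name from the list of things; names that differ only in an ending like _2 or _b are one class to them, and where a whole thing is asked for, a point or a joint stands for the part that bears it (a point fixed in the world has none). Each returns a list of dicts, best first, with "score" (0 to 1); they miss things now and then, are a little off and sometimes report something else, mostly with a low value. They report only what shows in the picture. A call takes as long as a camera call. They do not tell look-alikes from the thing itself.
- viewer.recognise(target, picture): "centre" ([column, row] in pixels, amid what is visible of it).
- viewer.cut_out(target, picture): "pixels" (480x640 bool, what is visible of it) and "centre" ([column, row] in pixels, amid what is visible of it).
The state is a dict: "time": time; "joint_positions": joint angles; "dq": joint speeds; "tau": joint torques, N m; "tool_pos": TCP position; "tcp_rot": TCP orientation; "contact_force": force on the tool from outside, world axes, zero at the start; "moment": the same for the moment, N m; "grip_width": finger opening in mm; "finger_force": force on a finger pad.
Only numpy, scipy, OpenCV 4.12 (cv2) and the standard library are available. Lean on these libraries where they do the work, as an engineer would, in place of code of your own. Each camera call takes 0.05 s, during which the arm holds its last target. There are 200 camera calls.

### The job

Get the glaze sieve ready: open the orange case so that its lid stays open by itself, take out the T-handle and fit it fully down on the square shaft of the sieve. Hang every glaze pail that is on the table by its wire bail on the rack hook of its own colour. Leave the case open and the other things where they are.

Things in the scene. Friction and masses are not known exactly. Their poses are not given: they have to be found in the camera images.
- case: orange clamshell case, fixed to the table: tray 160 mm (its x) by 200 mm (its y), 56 mm high, walls 5 mm, grey lining whose top is 8 mm above the table. Origin: centre of the underside, on the table. Its -x side is the front (roughly towards the robot), the hinge runs along its y at the far (+x) top edge
- lid (a joint): the case's lid, a shell 160 x 200 x 18 mm, 0.3 kg: 0 rad shut, grows as it opens up and away from the front, stop at 1.95 rad. The hinge turns freely; the balance point is near 1.4 rad: let go below it, the lid falls shut; beyond it, it falls open and rests on the stop
- lid_hinge (a point): on the hinge axis of the lid, in the middle of the case's far top edge, 56 mm above the table; axes turn with the lid
- lid_bar (a point): centre of the black round pull bar (12 mm thick, 100 mm long, parallel to the hinge) on top of the lid; with the lid shut it is 145 mm from the hinge towards the front, 54 mm above the hinge's height, with 30 mm of free space between bar and lid; it moves with the lid
- t_handle: T-handle: aluminium hub 40 x 40 mm, 45 mm high, two red arms along its x (140 mm tip to tip, 18 mm wide, 31 to 44 mm above the underside). Square bore in the underside, 23 mm wide, 30 mm deep, chamfered mouth, sides parallel to its x and y. Origin: centre of the hub's underside. 0.25 kg. At first it lies bore down on the lining in the shut case
- shaft (a point): foot of the yellow-painted square shaft on top of the glaze sieve (white drum, 200 mm across, 124 mm high, fixed to the table), on the shaft's axis, at the flat top of the black shoulder (64 mm across) on which a fitted handle rests. The shaft is 20 mm square, rises 24 mm above this point; its sides are parallel to this point's x and y. It does not turn
- rack: wooden rack fixed to the table: beam along its y (400 x 22 mm, 243 to 267 mm above the table) on two posts. Four round level steel hooks, 8 mm thick, 110 mm apart, at 255 mm height point to its -x (roughly to the robot), with blue, green, yellow and red marks; each ends in an upturned tip 86 mm out from mid-beam, its top 24 mm above the hook's centre line. Origin: on the table under mid-beam
- hook_blue (a point): top surface of the blue-marked hook, 48 mm out from the middle of the beam; x, y axes as the rack's: the hook points to -x
- hook_green (a point): top surface of the green-marked hook, 48 mm out from the middle of the beam; x, y axes as the rack's: the hook points to -x
- hook_yellow (a point): top surface of the yellow-marked hook, 48 mm out from the middle of the beam; x, y axes as the rack's: the hook points to -x
- hook_red (a point): top surface of the red-marked hook, 48 mm out from the middle of the beam; x, y axes as the rack's: the hook points to -x
- pail_blue: white glaze pail, blue lid and band, 80 mm across, 62 mm high, 0.3 kg. A rigid steel wire bail (10 mm thick) stands up from it: uprights at its y = -42 and +42 mm, level top bar along its y, centre line 135 mm above the underside, with a small upward kink in the middle 24 mm (143 mm at the peak). Origin: centre of its underside. May be absent
- bail_blue (a point): underside of the peak of the blue pail's bail, 138 mm above the pail's underside; this is what rests on the hook
- pail_green: white glaze pail, green lid and band, 80 mm across, 62 mm high, 0.3 kg. A rigid steel wire bail (10 mm thick) stands up from it: uprights at its y = -42 and +42 mm, level top bar along its y, centre line 135 mm above the underside, with a small upward kink in the middle 24 mm (143 mm at the peak). Origin: centre of its underside. May be absent
- bail_green (a point): underside of the peak of the green pail's bail, 138 mm above the pail's underside; this is what rests on the hook
- pail_yellow: white glaze pail, yellow lid and band, 80 mm across, 62 mm high, 0.3 kg. A rigid steel wire bail (10 mm thick) stands up from it: uprights at its y = -42 and +42 mm, level top bar along its y, centre line 135 mm above the underside, with a small upward kink in the middle 24 mm (143 mm at the peak). Origin: centre of its underside. May be absent
- bail_yellow (a point): underside of the peak of the yellow pail's bail, 138 mm above the pail's underside; this is what rests on the hook
- pail_red: white glaze pail, red lid and band, 80 mm across, 62 mm high, 0.3 kg. A rigid steel wire bail (10 mm thick) stands up from it: uprights at its y = -42 and +42 mm, level top bar along its y, centre line 135 mm above the underside, with a small upward kink in the middle 24 mm (143 mm at the peak). Origin: centre of its underside. May be absent
- bail_red (a point): underside of the peak of the red pail's bail, 138 mm above the pail's underside; this is what rests on the hook
- mug: white mug, 68 mm across, 75 mm high, among the task's things; not part of the job, to be left alone
- spatula: wooden spatula, 180 mm long, lying flat in front of the case; not part of the job, to be left alone
- bowl: pale unglazed bowl standing upside down, 190 mm across, 86 mm high; not part of the job, to be left alone
- jar: amber glass jar with black cap, 68 mm across, 100 mm high; not part of the job, to be left alone
- puck: terracotta disc, 64 mm across, 35 mm high; not part of the job, to be left alone
Not all that is in view belongs to the job. Of the things like the pail_yellow, leave any that is pink or purple; of the rest the smaller one is meant.

How it is judged (in metres and radians):
On the way, in this order (a step that is already met when the one before it is completed fails the run):
1. the lid stands open beyond its balance point by itself, the gripper clear of the case (value of joint lid above 1.5 rad and contact force between the fingers and case below 0.1 N), for 0.5 s.
2. the T-handle is fitted fully down on the square shaft and let go (horizontal distance between t_handle and shaft below 0.005 m and z of t_handle in the frame of shaft between -0.005 and 0.005 m and angle between t_handle's own z axis and vertical below 0.1 rad and contact force between the fingers and t_handle below 0.1 N), for 0.3 s.
At the end, for the whole second after the job is handed in: T-handle fully down on the shaft (within 5 mm, upright), released; lid open over 1.5 rad; every pail present hangs by its bail on the hook of its own colour, between beam and tip, bail peak within 15 mm of the hook sideways, 12 mm below to 20 mm above it, tilt under 0.7 rad (all of step 2 and value of joint lid above 1.5 rad and x of bail_blue in the frame of rack between -0.092 and -0.008 m and y of bail_blue in the frame of hook_blue between -0.015 and 0.015 m and z of bail_blue in the frame of hook_blue between -0.012 and 0.02 m and angle between each of pail_blue, pail_green, pail_yellow, pail_red's own z axis and vertical below 0.7 rad and contact force between each of pail_blue, pail_green, pail_yellow, pail_red and rack above 0.5 N and x of bail_green in the frame of rack between -0.092 and -0.008 m and y of bail_green in the frame of hook_green between -0.015 and 0.015 m and z of bail_green in the frame of hook_green between -0.012 and 0.02 m and x of bail_yellow in the frame of rack between -0.092 and -0.008 m and y of bail_yellow in the frame of hook_yellow between -0.015 and 0.015 m and z of bail_yellow in the frame of hook_yellow between -0.012 and 0.02 m and x of bail_red in the frame of rack between -0.092 and -0.008 m and y of bail_red in the frame of hook_red between -0.015 and 0.015 m and z of bail_red in the frame of hook_red between -0.012 and 0.02 m); the robot touches nothing.
It fails at once if the mug, spatula, bowl, jar or puck is knocked more than 50 mm away (distance of any of mug, spatula, bowl, jar, puck from where it was at the start of the episode above 0.05 m).
Of pail_blue, pail_green, pail_yellow, pail_red only 3 to 4 are there at a start; the rules pass over those that are not, and their reading is None.
At some moment in a run one of pail_blue, pail_green, pail_yellow, pail_red may be knocked a few centimetres aside while the robot is not near it.
It also fails if it takes over 210 s, if anything falls off the work surface, if the arm or the gripper's body presses on something with over 40 N, if the wrist force passes 120 N, or if a joint passes its speed limit or range.

## Working session

There is one attempt and no reset: what is moved stays moved. The work goes in short steps, Python scripts to look and compute and a shell command to move; the robot and the scene stay as the last step left them, time stands still between calls to the robot, and variables do not carry over. Pictures are saved under pics/ and viewed, at most 14 in all, crops included, and the job is handed in when it is done.

```bash
ls; mkdir -p pics; python3 - <<'E'
from plant import bot, viewer
import cv2
print(bot.get_obs())
for n in("scene","top"):
    c=viewer.capture(n); print(n,c["fov_y"],c["cx"],c["cy"],c["T"].tolist() if hasattr(c["T"],'tolist') else c["T"])
    cv2.imwrite(f"pics/{n}0.png",c["frame"][:,:,::-1])
    for t in "case lid t_handle rack pail_blue pail_green pail_yellow pail_red lid_bar shaft mug bowl hook_blue hook_green hook_yellow hook_red bail_blue bail_green bail_yellow bail_red lid_hinge".split():
        try: print(t,[(round(r["score"],2),[round(v) for v in r["centre"]]) for r in viewer.recognise(t,c)][:4])
        except Exception as e: print(t,e)
E
```

```text
pics
{'time': 0.0, 'joint_positions': array([-1.27601266e+00,  3.42713136e-01,  1.52504889e+00, -2.09332755e-05,
        1.27539176e+00, -1.45986365e-01]), 'dq': array([-0.00165391, -0.00216379,  0.000685  ,  0.00046627,  0.00115606,
       -0.00180962]), 'tau': array([-1.11443722e-03, -4.31248212e+01, -2.44212538e+01,  7.17292889e-02,
        5.61598269e-02, -1.34935053e-04]), 'tool_pos': array([ 223.88098194, -474.40503327,  226.03881828]), 'tcp_rot': array([-3.14004522e+00, -2.07291071e-04,  4.40775983e-01]), 'contact_force': array([-0.26815698, -0.27806674, -0.07749406]), 'moment': array([ 0.01306029, -0.02674531, -0.0085363 ]), 'finger_force': 0.0, 'grip_width': 92.16482628052029}
scene 49.66090992924869 318.5736343491711 246.2086286359115 [[0.1819725191542448, 0.5432036617144724, -0.8196436934257758, 1844.1706870619078], [0.9832465115706084, -0.10950409979145052, 0.1457228520620346, -316.7382731274027], [-0.010597157962755696, -0.832429356779813, -0.554029842349904, 1096.1305705803302], [0.0, 0.0, 0.0, 1.0]]
case [(0.57, [246, 284])]
lid [(0.71, [242, 281]), (0.65, [440, 262])]
[... 1332 characters left out ...]
]), (0.7, [179, 348]), (0.66, [133, 166])]
pail_red [(0.7, [165, 184]), (0.57, [230, 275]), (0.43, [406, 260]), (0.32, [189, 299])]
lid_bar [(0.78, [407, 259])]
shaft []
mug [(0.66, [267, 222]), (0.44, [405, 257])]
bowl [(0.7, [504, 238]), (0.49, [331, 268])]
hook_blue [(0.92, [165, 181]), (0.48, [317, 187])]
hook_green [(0.9, [164, 185]), (0.74, [278, 266])]
hook_yellow [(0.98, [166, 183])]
hook_red [(0.71, [164, 183]), (0.53, [500, 240])]
bail_blue [(0.82, [333, 267])]
bail_green [(0.95, [192, 301])]
bail_yellow [(0.98, [278, 264]), (0.87, [181, 348]), (0.62, [131, 165]), (0.6, [417, 166])]
bail_red [(0.96, [226, 274]), (0.27, [278, 265]), (0.22, [164, 189])]
lid_hinge [(0.68, [404, 261])]
```

View pics/scene0.png

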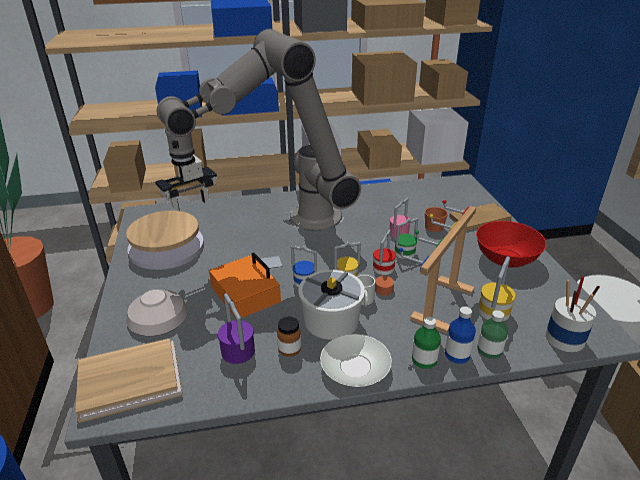

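View pics/top0.png

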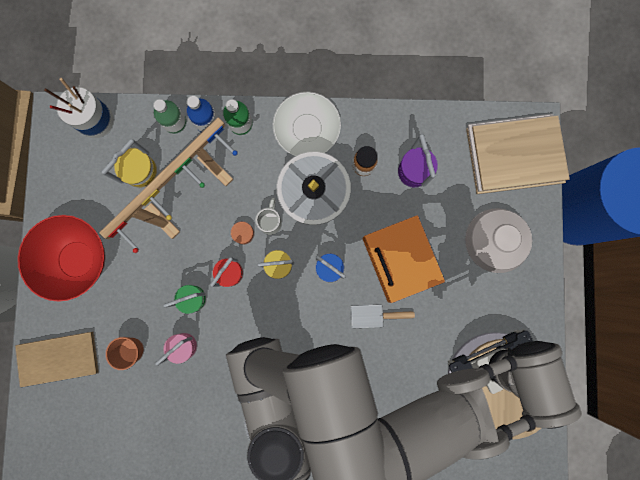

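The scene view shows the orange case at (245,284), the sieve at (331,300), the rack at (440,265) and four small pails between them. In the top view these are:

| Thing | Pixel position (top view) |
|---|---|
| Blue pail | (329,267) |
| Yellow pail | (277,264) |
| Red pail | (227,272) |
| Green pail | (188,299) |
| Rack beam | (105,235) to (222,122) |

The large yellow pail at (132,166) and the pink and purple ones are decoys.

```bash
cat > h.py <<'E'
from plant import bot, viewer
import numpy as np, cv2
from scipy.spatial.transform import Rotation as R
def K(c):
    f=240/np.tan(np.radians(c["fov_y"])/2); return np.array([[f,0,c["cx"]],[0,f,c["cy"]],[0,0,1]])
def proj(c,P):
    P=np.atleast_2d(P).astype(float); T=np.asarray(c["T"]); q=(P-T[:3,3])@T[:3,:3]; q=q@K(c).T; return q[:,:2]/q[:,2:]
def plane(c,px,z):
    T=np.asarray(c["T"]); d=T[:3,:3]@np.linalg.inv(K(c))@[px[0],px[1],1]; o=T[:3,3]; return (o+d*(z-o[2])/d[2])
def tri(c1,p1,c2,p2):
    A=[];b=[]
    for c,p in((c1,p1),(c2,p2)):
        T=np.asarray(c["T"]); d=T[:3,:3]@np.linalg.inv(K(c))@[p[0],p[1],1]; d/=np.linalg.norm(d); M=np.eye(3)-np.outer(d,d); A.append(M); b.append(M@T[:3,3])
    return np.linalg.lstsq(np.vstack(A),np.hstack(b),rcond=None)[0]
def crop(c,x0,y0,x1,y1,s,name):
    im=cv2.resize(c["frame"][y0:y1,x0:x1,::-1],None,fx=s,fy=s,interpolation=cv2.INTER_CUBIC); cv2.imwrite(f"pics/{name}.png",im)
def world(x,y,z,yaw,pitch=0):
    "shift/turn in handwheel units from the measured pose to TCP xyz, tool down, yaw (about world z), mod pi"
    o=bot.get_obs(); p=o["tool_pos"]; R0=R.from_euler('xyz',o["tcp_rot"])
    best=min((yaw+k*np.pi for k in(-2,-1,0,1,2)),key=lambda a:abs(a-o["tcp_rot"][2]))
    Rt=R.from_euler('xyz',[np.pi,pitch,best])
    return np.round(np.r_[R0.inv().apply(np.array([x,y,z])-p)/100,(R0.inv()*Rt).as_rotvec()/np.pi],3)
E
python3 - <<'E'
from h import *
s=viewer.capture("scene");t=viewer.capture("top")
np.save("s.npy",s,allow_pickle=True);np.save("t.npy",t,allow_pickle=True)
crop(t,95,115,345,315,3,"t1"); crop(t,270,145,455,315,3.5,"t2"); crop(s,380,200,520,340,4.2,"s1"); crop(s,205,235,405,350,4,"s2")
E
```

```text
(no output)
```

View pics/t1.png

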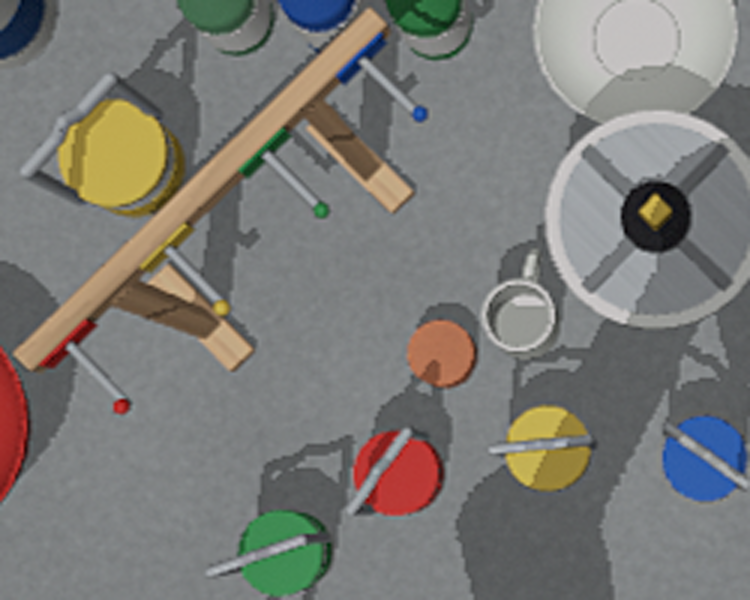

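View pics/t2.png

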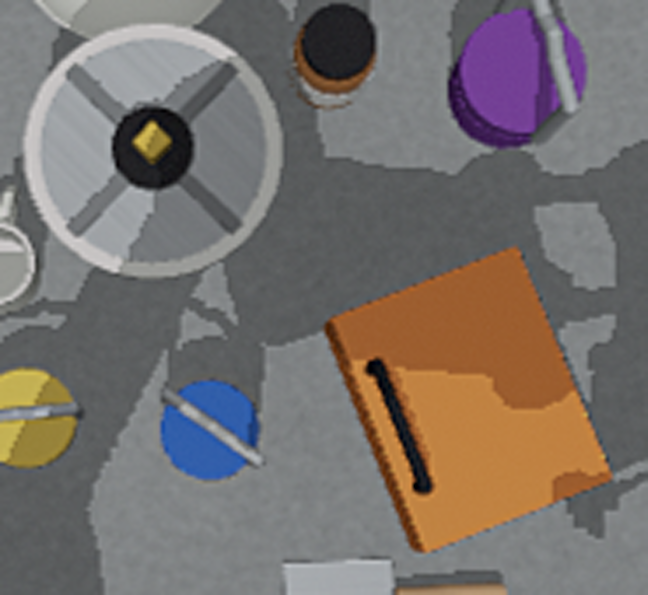

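View pics/s2.png

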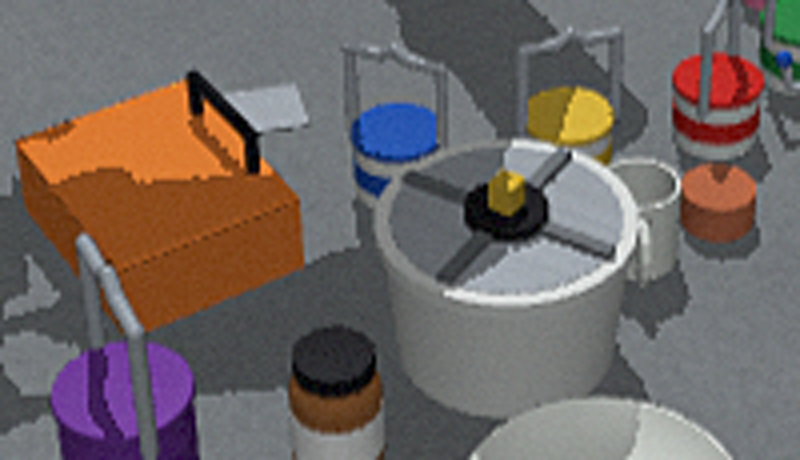

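View pics/s1.png

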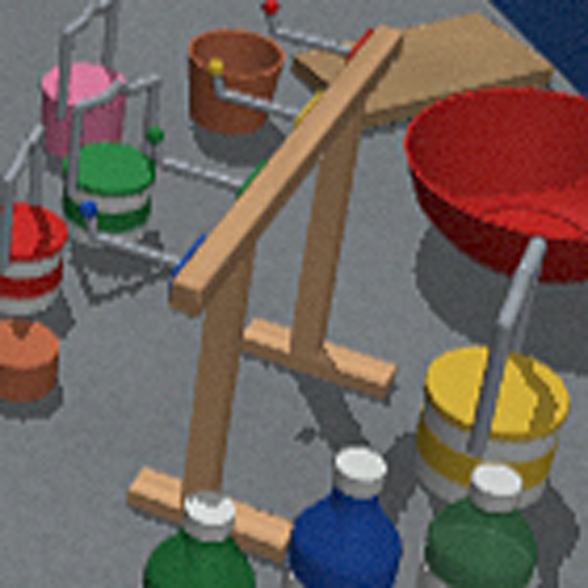

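```bash
cat > m.py <<'E'
from h import *
np.set_printoptions(precision=1,suppress=True)
s=np.load("s.npy",allow_pickle=True).item();t=np.load("t.npy",allow_pickle=True).item()
f=lambda u,v,x0,y0,k:((u+.5)/k-.5+x0,(v+.5)/k-.5+y0)
t1=lambda u,v:f(u,v,95,115,3); t2=lambda u,v:f(u,v,270,145,3.5); s1=lambda u,v:f(u,v,380,200,4.2); s2=lambda u,v:f(u,v,205,235,4)
print("lid corners");C=np.array([plane(t,t2(*p),74) for p in((330,322),(517,247),(610,478),(421,552))]);print(C,np.linalg.norm(C-np.roll(C,1,0),axis=1))
B=np.array([tri(t,t2(374,367),s,s2(195,76)),tri(t,t2(423,487),s,s2(253,140))]);print("bar",B,B.mean(0), [plane(t,t2(*p),110) for p in((374,366),(423,487))])
print("shoulder",tri(t,t2(152,148),s,s2(506,209)),"shafttop",tri(t,t2(152,137),s,s2(508,180)))
print("drum rim c z124",plane(t,t2(153,150),124), plane(s,s2(507,221),124))
H=np.array([tri(t,t1(*a),s,s1(*b)) for a,b in(((420,113),(88,209)),((321,209),(154,134)),((221,307),(216,66)),((121,405),(270,6)))]);print("tips",H,np.diff(H,axis=0),np.linalg.norm(np.diff(H,axis=0),axis=1))
for n,c,a,b in(("blue",(705,459),(668,428),(747,486)),("yellow",(548,448),(492,450),(593,441)),("red",(399,474),(354,510),(407,433)),("green",(284,553),(209,573),(310,541))):
    a,b=plane(t,t1(*a),135),plane(t,t1(*b),135); d=a-b
    print(n,plane(t,t1(*c),62)[:2],"bail mid",((a+b)/2)[:2],"len",np.linalg.norm(d),"ang",np.degrees(np.arctan2(d[1],d[0]))%180)
E
python3 m.py
```

```text
lid corners
[[ 518.5 -209.2   74. ]
 [ 582.6 -356.9   74. ]
 [ 401.1 -431.3   74. ]
 [ 339.  -283.7   74. ]] [194.4 161.1 196.2 160.1]
bar [[ 474.3 -258.4  165.1]
 [ 394.2 -262.5   49.6]] [ 434.2 -260.5  107.3] [array([ 481.6, -240.2,  110. ]), array([ 389.7, -279.2,  110. ])]
shoulder [642.9 -65.6 132.8] shafttop [645.3 -65.3 161.8]
drum rim c z124 [643.4 -65.4 124. ] [646.2 -66.4 124. ]
tips [[692.6 123.  276.1]
 [612.3 197.9 277.1]
 [531.8 273.7 277.6]
 [452.1 348.1 277.3]] [[-80.2  74.9   1. ]
 [-80.5  75.8   0.5]
 [-79.7  74.4  -0.3]] [109.8 110.6 109.1]
blue [ 430.1 -116.3] bail mid [ 429.4 -116.7] len 86.08847514653772 ang 55.248088186355226
yellow [436.3  30.5] bail mid [435.4  29. ] len 89.49434011508266 ang 96.66642210371677
red [408.2 168.9] bail mid [408.6 171.1] len 81.74252883033634 ang 147.6305176974126
green [331.9 272.8] bail mid [330.7 274.2] len 92.64299391854438 ang 109.16416743090672
```

Measured positions agree with the given sizes: lid 160×195 mm, hook tips 110 mm apart at z≈277, shoulder at z≈132. I'll move above the lid bar.

```bash
python3 -m handwheel '1 -0.35 0 0 0 0.015 0; 1 -0.35 0 0 0 0.015 0; 1 -0.35 0 0 0 0.015 0; 1 -0.35 0 0 0 0.015 0' && python3 -m handwheel '1 -0.35 0 0 0 0 0; 1 -0.35 0 0 0 0 0;1 -0.35 0 0 0 0 0;1 -0.35 0 0 0 0 0'; python3 -c "
from h import *
print(world(436,-260,150,0.394)); print(bot.get_obs()['tool_pos'],bot.get_obs()['tcp_rot'])"
```

```text
time: 2.63
tool_pos: [302.0, -397.5, 226.9]
tcp_rot: [-3.141, -0.001, 0.397]
contact_force: [-0.7, -0.1, -0.6]
grip_width: 69.6
finger_force: 0.0
time: 2.97
tool_pos: [380.8, -327.5, 226.8]
tcp_rot: [-3.142, -0.001, 0.398]
contact_force: [0.2, 0.2, 0.8]
grip_width: 47.0
finger_force: 0.0
[ 0.77  -0.409  0.769 -0.    -0.     0.001]
[ 380.78143179 -327.54486113  226.84087277] [-3.14156672e+00 -1.20729684e-03  3.97512183e-01]
```

```bash
python3 -m handwheel '0.77 -0.41 0.5 0 0 0 0; 0.77 -0.41 0.5 0 0 0 0;0.77 -0.41 0.77 0 0 0 0;0.77 -0.41 0.77 0 0 0 0'; python3 -c "
from h import *
print(world(436.2,-260.2,94,0.394))
c=viewer.capture('top'); crop(c,340,180,460,320,4,'t3')"
```

```text
time: 3.3
tool_pos: [432.2, -258.9, 144.5]
tcp_rot: [-3.133, 0.004, 0.397]
contact_force: [-0.7, 0.9, -0.5]
grip_width: 46.0
finger_force: 0.0
[ 0.034  0.031  0.504 -0.003  0.001  0.001]
```

View pics/t3.png

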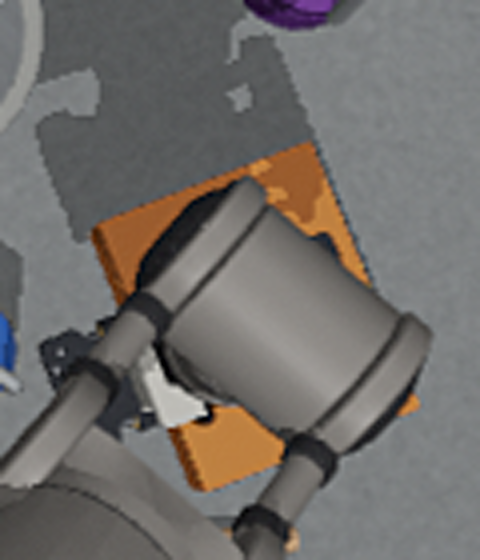

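The arm hides the bar from above, but the 46 mm opening over a 12 mm bar leaves plenty of margin. I'll descend and close.

```bash
python3 -m handwheel '0.03 0.03 0.25 0 0 0 0; 0.03 0.03 0.5 0 0 0 0; 0.03 0.03 0.5 0 0 0 0;0.03 0.03 0.5 0 0 0 0' && python3 -m handwheel '0 0 0 0 0 0 -1;0 0 0 0 0 0 -1;0 0 0 0 0 0 -1;0 0 0 0 0 0 -1;0 0 0 0 0 0 -1;0 0 0 0 0 0 -1'; python3 -c "
import numpy as np
a0=np.arctan2(54,145)
for th in np.arange(0.1,1.91,.1):
  a=a0+th;print(round(th,1),np.round([-(155*np.cos(a)-145)/100*1, -(155*np.sin(a)-54)/100],2))"
```

```text
time: 3.68
tool_pos: [437.1, -265.5, 100.4]
tcp_rot: [-3.141, 0.001, 0.392]
contact_force: [0.3, 0.3, 0.6]
grip_width: 46.2
finger_force: 0.0
time: 4.18
tool_pos: [437.3, -262.8, 100.1]
tcp_rot: [-3.139, 0.0, 0.393]
contact_force: [0.3, -0.1, 8.1]
grip_width: 11.0
finger_force: 30.1
0.1 [ 0.06 -0.14]
0.2 [ 0.13 -0.28]
0.3 [ 0.22 -0.41]
0.4 [ 0.32 -0.52]
0.5 [ 0.43 -0.63]
0.6 [ 0.56 -0.73]
0.7 [ 0.69 -0.81]
0.8 [ 0.83 -0.88]
0.9 [ 0.97 -0.93]
1.0 [ 1.12 -0.97]
1.1 [ 1.27 -1.  ]
1.2 [ 1.43 -1.01]
1.3 [ 1.58 -1.  ]
1.4 [ 1.74 -0.98]
1.5 [ 1.89 -0.95]
1.6 [ 2.03 -0.9 ]
1.7 [ 2.17 -0.83]
1.8 [ 2.31 -0.75]
1.9 [ 2.43 -0.66]
```

```bash
python3 -m handwheel '0 0.06 -0.14 0 0 0 -1; 0 0.13 -0.28 0 0 0 -1; 0 0.22 -0.41 0 0 0 -1; 0 0.32 -0.52 0 0 0 -1; 0 0.43 -0.63 0 0 0 -1; 0 0.56 -0.73 0 0 0 -1; 0 0.69 -0.81 0 0 0 -1; 0 0.83 -0.88 0 0 0 -1' && python3 -m handwheel '0 0.14 -0.05 0 0 0 -1; 0 0.29 -0.09 0 0 0 -1; 0 0.44 -0.12 0 0 0 -1; 0 0.6 -0.13 0 0 0 -1; 0 0.6 -0.13 0 0 0 -1'; python3 -c "
from h import *
s=viewer.capture('scene'); crop(s,180,180,400,350,3.5,'s3')"
```

```text
time: 4.85
tool_pos: [469.1, -338.8, 189.7]
tcp_rot: [-3.138, 0.0, 0.395]
contact_force: [-3.9, 5.2, 4.4]
grip_width: 10.8
finger_force: 30.0
time: 5.27
tool_pos: [493.5, -398.1, 201.6]
tcp_rot: [3.139, -0.001, 0.393]
contact_force: [-0.7, 1.6, 8.7]
grip_width: 10.7
finger_force: 30.0
```

View pics/s3.png

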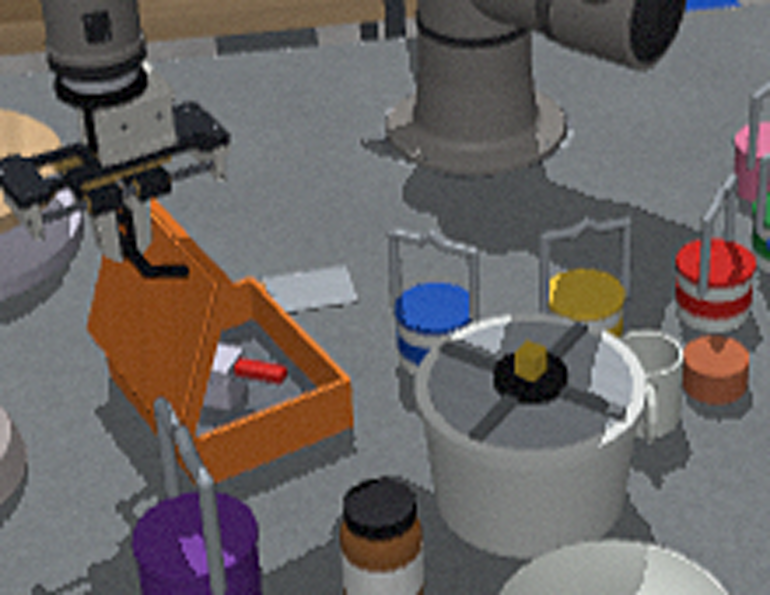

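The lid is about 1.2 rad open, the T-handle shows in the tray at (235,375), and the bar is still gripped. I'll continue past the balance point and release.

```bash
python3 -m handwheel '0 0.15 0.01 0 0 0 -1; 0 0.31 0.03 0 0 0 -1; 0 0.46 0.06 0 0 0 -1; 0 0.6 0.11 0 0 0 -1; 0 0.74 0.18 0 0 0 -1; 0 0.84 0.23 0 0 0 -1; 0 0.84 0.23 0 0 0 -1' && python3 -m handwheel '0 0 0 0 0 0 -0.45;0 0 0 0 0 0 -0.45;0 0.05 -0.1 0 0 0 -0.45;0 0.05 -0.4 0 0 0 -0.45;0 0 -0.7 0 0 0 -0.45;0 0 -0.9 0 0 0 -0.45' && python3 -m handwheel '0 -0.4 0 0 0 0 0; 0 -0.8 0 0 0 0 0;0 -1 0 0 0 0 0;0 -1 0 0 0 0 0'&& python3 -m handwheel '-0.2 -0.4 0 0 0 0 0; -0.4 -0.8 0 0 0 0 0;-0.6 -1 0 0 0 0 0;-0.8 -1 0 0 0 0 0;-0.8 -1 0 0 0 0 0'; python3 -c "
from h import *
s=viewer.capture('scene');t=viewer.capture('top'); crop(t,330,170,480,320,4,'t4')
np.save('s.npy',s,allow_pickle=True);np.save('t.npy',t,allow_pickle=True)
for n in ('t_handle',):
  for c in(s,t): print([(r['score'],r['centre']) for r in viewer.recognise(n,c)])"
```

```text
time: 5.9
tool_pos: [525.1, -474.5, 176.0]
tcp_rot: [-3.141, -0.0, 0.393]
contact_force: [0.5, -0.1, -0.0]
grip_width: 11.2
finger_force: 30.0
time: 6.4
tool_pos: [524.9, -472.9, 271.6]
tcp_rot: [3.139, -0.001, 0.394]
contact_force: [-0.1, -0.5, 0.4]
grip_width: 25.7
finger_force: 0.0
time: 6.73
tool_pos: [485.3, -376.9, 269.6]
tcp_rot: [-3.141, -0.0, 0.396]
contact_force: [-0.3, -0.2, 0.1]
grip_width: 44.4
finger_force: 0.0
time: 7.15
tool_pos: [371.7, -319.7, 268.9]
tcp_rot: [3.14, 0.001, 0.393]
contact_force: [0.5, -0.2, 1.5]
grip_width: 45.9
finger_force: 0.0
[(0.75, [242.3, 283.9]), (0.29, [328.4, 302.8])]
[(0.88, [401.4, 256.5]), (0.33, [426.4, 241.6])]
```

View pics/t4.png

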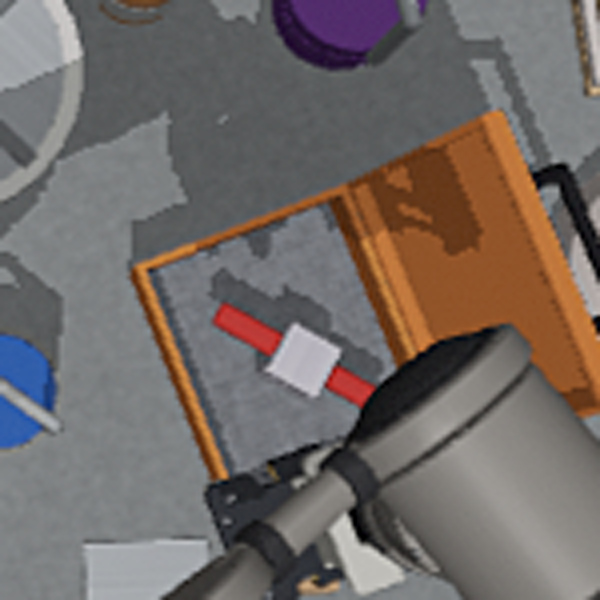

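The lid rests open. The hub is at (303,360) in the crop, with its arm running to (218,314).

```bash
python3 -c "
from h import *
t=np.load('t.npy',allow_pickle=True).item()
f=lambda u,v:((u+.5)/4-.5+330,(v+.5)/4-.5+170)
c=plane(t,f(303,360),53);a=plane(t,f(219,314),52);q=[plane(t,f(*p),53) for p in((264,374),(296,321),(342,346),(308,398))]
print(c,np.mean(q,0),np.linalg.norm(a-c),np.arctan2(*(a-c)[1::-1]), [np.arctan2(*(q[i]-q[j])[1::-1]) for i,j in((1,0),(2,3),(1,2),(0,3))])
"
```

```text
[ 458.84977892 -328.70965635   53.        ] [ 459.04374209 -328.35843699   53.        ] 66.85031989052676 1.0898602211345976 [np.float64(-0.5259749332811167), np.float64(-0.563115119507474), np.float64(1.094204595188552), np.float64(1.094488222649547)]
```

```bash
cat >> h.py <<'E'
def tilted(x,y,z,yaw,phi):
    "as world(), then turned by phi about the tool's y"
    o=bot.get_obs(); p=o["tool_pos"]; R0=R.from_euler('xyz',o["tcp_rot"])
    Rt=R.from_euler('z',yaw)*R.from_euler('x',np.pi)*R.from_euler('y',phi)
    print(p.round(1),o["tcp_rot"].round(3),o["contact_force"].round(1),o["grip_width"].round(1))
    return np.round(np.r_[R0.inv().apply(np.array([x,y,z])-p)/100,(R0.inv()*Rt).as_rotvec()/np.pi],3)
E
python3 -c "
from h import *
print(tilted(459,-328.5,200,1.08,-.4))"
```

```text
Traceback (most recent call last):
  File "h.py", line 27, in tilted
    print(p.round(1),o["tcp_rot"].round(3),o["contact_force"].round(1),o["grip_width"].round(1))
                                                                       ^^^^^^^^^^^^^^^^^^^^^
AttributeError: 'float' object has no attribute 'round'
```

```bash
sed -i 's/o\["grip_width"\].round(1)/round(o["grip_width"],1)/' h.py
python3 -c "
from h import *
print(tilted(459,-328.5,200,1.08,-.4))"
```

```text
[ 374.9 -320.1  268. ] [ 3.141 -0.     0.393] [ 0.8 -0.4  0.1] 46.0
[ 0.744  0.399  0.681 -0.043 -0.122 -0.216]
```

```bash
python3 -m handwheel '0.74 0.4 0.3 -0.043 -0.122 -0.216 0.45;0.74 0.4 0.5 -0.043 -0.122 -0.216 0.45;0.74 0.4 0.68 -0.043 -0.122 -0.216 0.45;0.74 0.4 0.68 -0.043 -0.122 -0.216 0.45;0.74 0.4 0.68 -0.043 -0.122 -0.216 0.45;0.74 0.4 0.68 -0.043 -0.122 -0.216 0.45;0.74 0.4 0.68 -0.043 -0.122 -0.216 0.45;0.74 0.4 0.68 -0.043 -0.122 -0.216 0.45';python3 -c "
from h import *
print(tilted(459,-328.5,110,1.08,-.4))"
```

```text
time: 8.02
tool_pos: [458.8, -326.9, 198.7]
tcp_rot: [-3.138, 0.398, 1.085]
contact_force: [-0.1, 0.3, -1.3]
grip_width: 67.0
finger_force: 0.0
[ 458.8 -326.9  198.7] [-3.138  0.398  1.085] [-0.1  0.3 -1.3] 67.0
[ 0.332  0.012  0.823 -0.001 -0.001  0.001]
```

```bash
python3 -m handwheel '0.15 0.01 0.4 0 0 0 0.45;0.33 0.01 0.82 0 0 0 0.45;0.33 0.01 0.82 0 0 0 0.45;0.33 0.01 0.82 0 0 0 0.45';python3 -c "
from h import *
print(tilted(459,-328.5,23,1.08,-.4))
s=viewer.capture('scene'); crop(s,180,180,400,350,3.5,'s4')"
```

```text
time: 8.35
tool_pos: [456.6, -329.7, 109.5]
tcp_rot: [-3.134, 0.398, 1.081]
contact_force: [-0.2, -0.3, 1.0]
grip_width: 66.8
finger_force: 0.0
[ 456.6 -329.7  109.5] [-3.134  0.398  1.081] [-0.2 -0.3  1. ] 66.8
[ 0.355  0.022  0.789 -0.002 -0.001  0.   ]
```

View pics/s4.png

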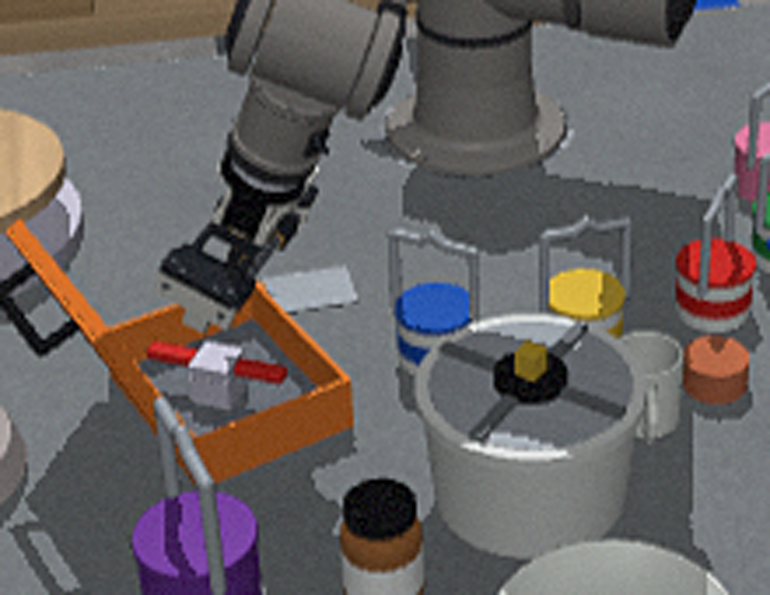

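The gripper leans away from the lid and straddles the hub seen at (215,370). I'll descend and grip.

```bash
python3 -m handwheel '0.1 0.02 0.25 0 0 0 0.45;0.21 0.02 0.5 0 0 0 0.45;0.35 0.02 0.79 0 0 0 0.45;0.35 0.02 0.79 0 0 0 0.45;0.35 0.02 0.79 0 0 0 0.45' && python3 -m handwheel '0 0 0 0 0 0 -1;0 0 0 0 0 0 -1;0 0 0 0 0 0 -1;0 0 0 0 0 0 -1;0 0 0 0 0 0 -1;0 0 0 0 0 0 -1'
```

```text
time: 8.82
tool_pos: [460.9, -330.0, 26.4]
tcp_rot: [-3.14, 0.399, 1.081]
contact_force: [0.5, -0.6, 0.1]
grip_width: 67.0
finger_force: 0.0
time: 9.32
tool_pos: [460.7, -329.6, 26.2]
tcp_rot: [-3.141, 0.399, 1.081]
contact_force: [-0.8, 2.4, 7.0]
grip_width: 39.9
finger_force: 30.0
```

```bash
python3 -m handwheel '-0.15 0 -0.35 0 0 0 -1;-0.3 0 -0.7 0 0 0 -1;-0.39 0 -0.92 0 0 0 -1;-0.39 0 -0.92 0 0 0 -1' && python3 -m handwheel '-0.15 0 -0.35 0 0 0 -1;-0.3 0 -0.7 0 0 0 -1;-0.39 0 -0.92 0 0 0 -1;-0.39 0 -0.92 0 0 0 -1'; python3 - <<'E'
from h import *
t=np.load('t.npy',allow_pickle=True).item()
s=viewer.capture('scene')
for c,(x0,y0,x1,y1) in((t,(300,172,328,200)),(s,(318,268,346,306))):
    im=c["frame"][y0:y1,x0:x1].astype(int); m=(im[...,0]-im[...,2]>40).astype(np.uint8)
    for r in range(m.shape[0]):
        if m[r].any(): print(y0+r,x0+np.flatnonzero(m[r])[0],im[r][m[r]>0].sum(1).tolist())
    k=cv2.findContours(m,0,1)[0]; print([(cv2.minAreaRect(q),len(q)) for q in k])
E
```

```text
time: 9.65
tool_pos: [462.9, -331.1, 130.4]
tcp_rot: [3.133, 0.399, 1.078]
contact_force: [1.6, -0.6, -2.6]
grip_width: 39.7
finger_force: 30.0
time: 9.98
tool_pos: [462.3, -331.0, 229.6]
tcp_rot: [3.134, 0.399, 1.078]
contact_force: [0.4, -0.4, -2.0]
grip_width: 40.3
finger_force: 30.0
179 313 [176]
180 312 [301, 412, 298]
181 311 [269, 440, 486, 450, 290]
182 310 [216, 396, 472, 452, 463, 445, 282]
183 309 [220, 395, 468, 450, 447, 450, 462, 445, 288]
184 308 [213, 404, 469, 443, 443, 443, 442, 452, 465, 455, 277]
185 308 [338, 483, 459, 441, 436, 438, 441, 450, 461, 459, 367]
186 309 [320, 459, 448, 439, 440, 443, 454, 441, 356, 176]
187 309 [186, 358, 457, 452, 447, 453, 438, 342, 183]
188 310 [137, 325, 459, 463, 438, 344, 180]
189 311 [142, 337, 456, 354, 187]
190 312 [196, 275, 189]
[(((13.000001907348633, 13.0), (8.485280990600586, 8.485280990600586), 45.0), 24)]
268 337 [199, 225, 380, 435, 444, 461, 480, 483, 482]
269 339 [253, 270, 303, 386, 419, 438, 450]
270 343 [252, 321, 290]
271 344 [358, 261]
277 330 [272, 292]
278 329 [279, 258, 260, 267, 279]
279 328 [275, 257, 284, 274, 255, 264, 267, 267]
280 327 [292, 275, 274, 277, 270, 276, 287, 257, 243]
281 327 [241, 249, 244, 263, 262, 270, 262, 234, 219]
282 327 [253, 261, 252, 253, 260, 263, 239, 215, 229]
283 327 [265, 245, 241, 238, 237, 230, 208, 222, 224]
284 327 [268, 241, 251, 238, 238, 247, 215, 215, 243]
285 327 [277, 238, 244, 237, 239, 245, 232, 217, 220]
286 327 [222, 239, 269, 231, 238, 241, 232, 205, 105]
287 328 [174, 225, 239, 236, 248, 199]
288 330 [171, 241, 239]
[(((13.0, 14.5), (11.0, 8.0), 90.0), 29), (((23.0, 1.5), (3.0, 8.0), 90.0), 19)]
```

```bash
python3 - <<'E'
from h import *
from scipy.optimize import minimize
t=np.load('t.npy',allow_pickle=True).item(); s=viewer.capture('scene')
def fit(c,x0,y0,w,h,near,p0,zs=132.8):
    g=c["frame"][y0:y0+h,x0:x0+w].astype(float).sum(2); S=16
    def cost(p):
        a=p[2]+np.arange(4)*np.pi/2+np.pi/4; q=np.c_[p[0]+14.14*np.cos(a),p[1]+14.14*np.sin(a)]
        top=proj(c,np.c_[q,np.full(4,zs+24)]);bot=proj(c,np.c_[q,np.full(4,zs)])
        cols=[];ov=np.zeros((h*S,w*S))
        polys=[(i,np.array([top[i],top[(i+1)%4],bot[(i+1)%4],bot[i]])) for i in range(4)]
        lab=np.zeros((h*S,w*S),np.uint8)
        cam=np.asarray(c["T"])[:3,3]
        for i,P in polys:
            m=(q[i]+q[(i+1)%4])/2-p[:2]
            if m@(cam[:2]-q[i])>0: cv2.fillPoly(lab,[np.round((P-[x0,y0]+.5)*S).astype(np.int32)],2+i)
        cv2.fillPoly(lab,[np.round((top-[x0,y0]+.5)*S).astype(np.int32)],1)
        A=np.stack([cv2.resize((lab==k).astype(np.float32),(w,h),interpolation=cv2.INTER_AREA).ravel() for k in range(6)],1)
        r=A@np.linalg.lstsq(A,g.ravel(),rcond=None)[0]-g.ravel(); return (r**2).mean()
    best=None
    for yaw in np.arange(0.5,1.2,.1):
        r=minimize(cost,[p0[0],p0[1],yaw],method='Nelder-Mead',options=dict(initial_simplex=[[p0[0],p0[1],yaw],[p0[0]+3,p0[1],yaw],[p0[0],p0[1]+3,yaw],[p0[0],p0[1],yaw+.08]]))
        if best is None or r.fun<best.fun: best=r
    return best.x,best.fun**.5
print(fit(t,304,176,19,17,0,(643,-65.5)))
print(fit(s,324,275,15,15,0,(643,-65.5)))
from h import tilted
print(tilted(643.2,-65.5,230,.84,-.4))
E
```

```text
(array([644.63667069, -64.92702574,   0.82259287]), np.float64(56.364454380198936))
(array([628.75919316, -51.54276285,   0.64506278]), np.float64(95.43966154338126))
[ 460.3 -329.6  224. ] [-3.139  0.398  1.082] [-0.2 -0.3 -4. ] 39.9
[ 2.918e+00  3.720e-01 -1.292e+00  2.900e-02 -1.000e-03  7.100e-02]
```

```bash
python3 -m handwheel '0.25 0.03 -0.11 0.029 0 0.071 -1;0.5 0.06 -0.22 0.029 0 0.071 -1;0.75 0.09 -0.33 0.029 0 0.071 -1;0.97 0.12 -0.43 0.029 0 0.071 -1;0.97 0.12 -0.43 0.029 0 0.071 -1' ;python3 -c "
from h import *
print(tilted(644,-65.2,230,.83,-.4))"
```

```text
time: 10.5
tool_pos: [522.4, -238.0, 223.0]
tcp_rot: [-3.136, 0.398, 0.846]
contact_force: [-0.4, -0.1, -2.5]
grip_width: 39.3
finger_force: 30.0
[ 522.4 -238.   223. ] [-3.136  0.398  0.846] [-0.4 -0.1 -2.5] 39.3
[ 1.909e+00 -2.400e-01 -8.780e-01  0.000e+00 -1.000e-03  5.000e-03]
```

```bash
python3 -m handwheel '0.25 -0.03 -0.11 0 0 0.005 -1;0.5 -0.06 -0.22 0 0 0.005 -1;0.75 -0.09 -0.33 0 0 0.005 -1;0.96 -0.12 -0.44 0 0 0.005 -1;0.96 -0.12 -0.44 0 0 0.005 -1' && python3 -m handwheel '0.25 -0.03 -0.11 0 0 0 -1;0.5 -0.06 -0.22 0 0 0 -1;0.75 -0.09 -0.33 0 0 0 -1;0.94 -0.12 -0.42 0 0 0 -1;0.94 -0.12 -0.42 0 0 0 -1';python3 -c "
from h import *
print(tilted(644,-65.2,190,.83,-.4))
t=viewer.capture('top');s=viewer.capture('scene')
A=cv2.resize(t['frame'][140:230,270:360],None,fx=4.4,fy=4.4,interpolation=2);B=cv2.resize(s['frame'][230:320,290:380],None,fx=4.4,fy=4.4,interpolation=2)
cv2.imwrite('pics/c1.png',np.hstack([A,B])[:,:,::-1])"
```

```text
time: 10.92
tool_pos: [583.7, -151.7, 226.8]
tcp_rot: [3.139, 0.399, 0.828]
contact_force: [-0.7, 0.5, -3.4]
grip_width: 40.1
finger_force: 30.0
time: 11.33
tool_pos: [644.3, -68.5, 228.6]
tcp_rot: [3.138, 0.4, 0.828]
contact_force: [0.7, 0.7, -1.8]
grip_width: 40.0
finger_force: 30.0
[644.3 -68.5 228.6] [3.138 0.4   0.828] [ 0.7  0.7 -1.8] 40.0
[ 0.171 -0.025  0.347  0.001 -0.    -0.001]
```

View pics/c1.png

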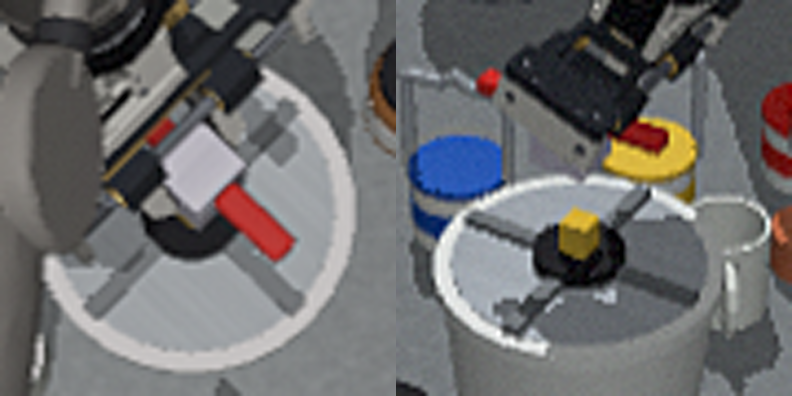

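The hub is held level, with the left arm tip at about (284,251) in the left panel and the shaft free below. I'll fit the red arm to get the handle's pose relative to the shaft.

```bash
cat > arm.py <<'E'
from h import *
from scipy.optimize import minimize
t=viewer.capture('top'); o=bot.get_obs(); zu=o["tool_pos"][2]-18.2
x0,y0,w,h=318,176,24,30; S=12
im=t["frame"][y0:y0+h,x0:x0+w].astype(float); g=np.clip((im[...,0]-im[...,2]),0,None); n=np.percentile(g,95); g=np.clip(g/n,0,1)
dx=np.array([np.cos(.83),np.sin(.83)])
def cost(p):
    d=-np.array([np.cos(p[2]),np.sin(p[2])]); e=np.array([-d[1],d[0]])
    m=np.zeros((h*S,w*S),np.uint8)
    pts=[[*(p[:2]+d*a+e*b),zu+z] for a in(20,70) for b in(-9,9) for z in(44,31)]
    q=(proj(t,pts)-[x0,y0]+.5)*S
    cv2.fillConvexPoly(m,cv2.convexHull(np.round(q).astype(np.int32)),1)
    a=cv2.resize(m.astype(np.float32),(w,h),interpolation=cv2.INTER_AREA)
    return ((a-g)**2).mean()
p0=[o["tool_pos"][0],o["tool_pos"][1],.83]
r=minimize(cost,p0,method='Nelder-Mead',options=dict(initial_simplex=[p0,[p0[0]+4,p0[1],.83],[p0[0],p0[1]+4,.83],[p0[0],p0[1],.9]]))
print("tcp",o["tool_pos"],"handle",r.x,r.fun**.5)
E
python3 arm.py
```

```text
tcp [642.57604158 -72.38577988 230.1145114 ] handle [640.66379825 -70.42547377   0.84690869] 0.1621112952574641
```

```bash
python3 -c "
from h import *
print(tilted(646.5,-66.9,186,.83,-.4))"
```

```text
[642.6 -72.4 230.1] [3.137 0.401 0.824] [-0.4 -0.5 -3.2] 39.8
[ 0.234 -0.01   0.38   0.001  0.    -0.002]
```

```bash
python3 -m handwheel '0.12 -0.01 0.19 0 0 -0.002 -1;0.23 -0.01 0.38 0 0 -0.002 -1;0.23 -0.01 0.38 0 0 -0.002 -1;0.23 -0.01 0.38 0 0 -0.002 -1;0.23 -0.01 0.38 0 0 -0.002 -1;0.23 -0.01 0.38 0 0 -0.002 -1'; python3 arm.py; python3 arm.py
```

```text
time: 11.98
tool_pos: [647.6, -67.1, 190.0]
tcp_rot: [3.134, 0.397, 0.828]
contact_force: [-0.2, -0.1, -2.1]
grip_width: 39.6
finger_force: 30.0
tcp [647.64628375 -66.9205142  189.93159124] handle [644.18838623 -64.85568272   0.87560322] 0.14815996598089062
tcp [647.63033457 -66.74722212 189.71871062] handle [645.41609171 -65.37207273   0.85112354] 0.14210429016273482
```

```bash
python3 -m handwheel '0.03 0 0.07 0 0 0 -1;0.05 0 0.11 0 0 0 -1;0.06 0 0.15 0 0 0 -1;0.075 0 0.18 0 0 0 -1;0.09 0 0.21 0 0 0 -1;0.1 0 0.235 0 0 0 -1;0.1 0 0.235 0 0 0 -1'; python3 arm.py
```

```text
time: 12.67
tool_pos: [647.1, -65.9, 162.1]
tcp_rot: [3.138, 0.399, 0.83]
contact_force: [0.2, -1.0, -2.9]
grip_width: 39.9
finger_force: 29.7
tcp [646.95401722 -66.17795812 161.61392465] handle [645.81457558 -64.42028381   0.8536699 ] 0.13518350444480023
```

```bash
python3 -m handwheel '0.02 0 0.045 0 0 0 -1;0.03 0 0.07 0 0 0 -1;0.04 0 0.09 0 0 0 -1;0.045 0 0.11 0 0 0 -1;0.045 0 0.11 0 0 0 -1;0.045 0 0.11 0 0 0 -1'; python3 arm.py
```

```text
time: 13.22
tool_pos: [646.6, -66.0, 153.1]
tcp_rot: [3.137, 0.4, 0.829]
contact_force: [-7.4, 4.6, 13.5]
grip_width: 39.8
finger_force: 29.9
tcp [646.57997091 -66.01619229 153.07546539] handle [645.39627079 -64.7295394    0.84745503] 0.12686093748290458
```

```bash
python3 -m handwheel '0.01 0 0.02 0 0 0 -1;0 0 0 0 0 0 0.3;0 0 0 0 0 0 0.3;0 0 0 0 0 0 0.3;0 0 0 0 0 0 0.3;0 0 0 0 0 0 0.3' && python3 -m handwheel '0 0 -0.3 0 0 0 0.3;0 0 -0.7 0 0 0 0.3;0 0 -1 0 0 0 0.3;0 0 -1 0 0 0 0.3' && python3 -m handwheel '-0.3 0 -0.2 0 0 0 0;-0.6 0 -0.4 0 0 0 0;-1 0 -0.6 0 0 0 0;-1 0 -0.6 0 0 0 0' && python3 -m handwheel '-0.3 0 0 0 0.127 0 0;-0.6 0 0.2 0 0.127 0 0;-1 0 0.4 0 0.127 0 0;-1 0 0.4 0 0.127 0 0;-1 0 0.4 0 0.127 0 0'; python3 -c "
from h import *
t=viewer.capture('top');s=viewer.capture('scene')
A=cv2.resize(t['frame'][110:310,95:345],None,fx=2,fy=2,interpolation=2);B=cv2.resize(s['frame'][230:330,290:440],None,fx=2.66,fy=2.66,interpolation=2)[:,:300]
B=np.vstack([B,np.zeros((400-len(B),B.shape[1],3),np.uint8)])
cv2.imwrite('pics/c2.png',np.hstack([A,B])[:,:,::-1]); np.save('s.npy',s,allow_pickle=True);np.save('t.npy',t,allow_pickle=True)"
```

```text
time: 13.77
tool_pos: [647.3, -66.7, 150.0]
tcp_rot: [3.138, 0.399, 0.83]
contact_force: [-0.1, 0.2, -0.5]
grip_width: 59.0
finger_force: 0.0
time: 14.1
tool_pos: [676.0, -36.1, 249.3]
tcp_rot: [3.127, 0.391, 0.827]
contact_force: [1.4, -0.2, 0.7]
grip_width: 59.6
finger_force: 0.0
time: 14.43
tool_pos: [625.6, -91.4, 344.0]
tcp_rot: [3.127, 0.395, 0.822]
contact_force: [0.1, 0.2, 0.9]
grip_width: 46.0
finger_force: 0.0
time: 14.85
tool_pos: [550.4, -172.3, 339.1]
tcp_rot: [3.138, -0.0, 0.822]
contact_force: [0.3, -0.3, -0.0]
grip_width: 46.1
finger_force: 0.0
```

View pics/c2.png

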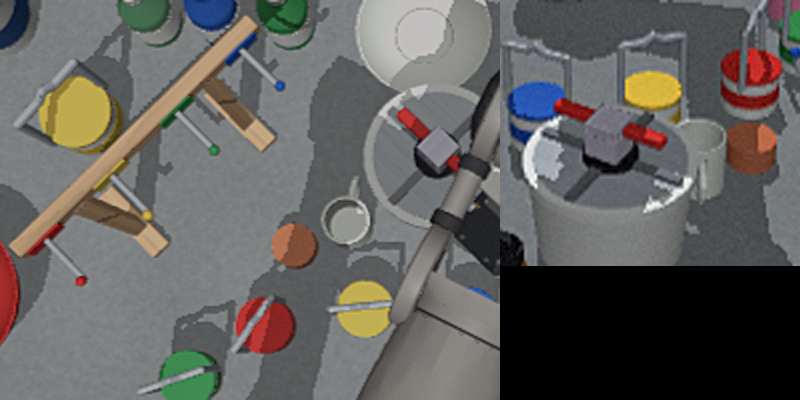

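The T-handle is fully down on the black shoulder (right panel, hub at (610,145)) and released. Next comes a quick height check plus pail positions from colour masks.

```bash
python3 - <<'E'
from h import *
from scipy.optimize import minimize
np.set_printoptions(precision=1,suppress=True)
s=np.load("s.npy",allow_pickle=True).item();t=np.load("t.npy",allow_pickle=True).item()
# red arm (+x,+y side) in both views: fit x,y,z,yaw
def g(c,x0,y0,w,h):
    im=c["frame"][y0:y0+h,x0:x0+w].astype(float); return (np.clip(im[...,0]-im[...,2],0,60)/60,x0,y0,w,h)
G=[(t,*g(t,285,155,28,30)),(s,*g(s,326,262,30,28))]
def cost(p):
    e=0
    d=np.array([np.cos(p[3]),np.sin(p[3])]);n=np.array([-d[1],d[0]])
    for c,a,x0,y0,w,h in G:
        m=np.zeros((h*8,w*8),np.uint8); q=(proj(c,[[*(p[:2]+d*u+n*v),p[2]+z] for u in(20,70) for v in(-9,9) for z in(31,44)])-[x0,y0]+.5)*8
        cv2.fillConvexPoly(m,cv2.convexHull(np.round(q).astype(np.int32)),1); e+=((cv2.resize(m.astype(np.float32),(w,h),interpolation=3)-a)**2).mean()
    return e
p=np.array([644.6,-65,133,.83]); r=minimize(cost,p,method='Nelder-Mead',options=dict(initial_simplex=np.vstack([p,p+np.diag([4,4,6,.1])]),maxiter=2000)); print(r.x,r.fun)
E
```

```text
[642.8 -66.6 136.9   0.8] 0.2408114898520172
```

```bash
python3 -m handwheel '0 0 0 0 0 -0.28 0;0 0 0 0 0 -0.28 0;0 0 0 0 0 -0.28 0;0 0 0 0 0 -0.28 0;0 0 0 0 0 -0.28 0;0 0 0 0 0 -0.28 0;0 0 0 0 0 -0.28 0;0 0 0 0 0 -0.28 0' && python3 -m handwheel '0 0 0 0 0 -0.278 0;0 0 0 0 0 -0.278 0;0 0 0 0 0 -0.278 0;0 0 0 0 0 -0.278 0;0 0 0 0 0 -0.278 0;0 0 0 0 0 -0.278 0;0 0 0 0 0 -0.278 0;0 0 0 0 0 -0.278 0'; python3 -c "
from h import *
print(tilted(387.4,183,260,2.576,0))"
```

```text
time: 15.62
tool_pos: [555.6, -165.6, 338.5]
tcp_rot: [3.139, 0.003, 1.72]
contact_force: [-0.5, -0.8, 0.2]
grip_width: 46.0
finger_force: 0.0
time: 16.28
tool_pos: [555.1, -166.3, 338.6]
tcp_rot: [-3.141, 0.004, 2.588]
contact_force: [0.2, -0.2, 0.2]
grip_width: 45.7
finger_force: 0.0
[ 555.1 -166.3  338.6] [-3.141  0.004  2.588] [ 0.2 -0.2  0.2] 45.7
[ 3.266e+00  2.091e+00  7.710e-01 -0.000e+00  1.000e-03  4.000e-03]
```

Four calls of a quarter each.

```bash
python3 -m handwheel '0.3 0.2 0.1 0 0 0 0;0.6 0.4 0.15 0 0 0 0;0.82 0.52 0.19 0 0 0 0;0.82 0.52 0.19 0 0 0 0' && python3 -m handwheel '0.3 0.2 0.1 0 0 0 0;0.6 0.4 0.15 0 0 0 0;0.82 0.52 0.19 0 0 0 0;0.82 0.52 0.19 0 0 0 0' && python3 -m handwheel '0.3 0.2 0.1 0 0 0 0;0.6 0.4 0.15 0 0 0 0;0.82 0.52 0.19 0 0 0 0;0.82 0.52 0.19 0 0 0 0' && python3 -m handwheel '0.3 0.2 0.1 0 0 0 0;0.6 0.4 0.15 0 0 0 0;0.82 0.52 0.19 0 0 0 0;0.82 0.52 0.19 0 0 0 0;0.82 0.52 0.19 0 0 0 0'; cat > pails.py <<'E'
from h import *
import sys
np.set_printoptions(precision=1,suppress=True)
from scipy.optimize import minimize
def fit(c,col,near=None,z0=0):
    "centre of the pail from the coloured lid disc (z 62) via recognise; checks only"
    r=[plane(c,q["centre"],z0+62)[:2].round(0).tolist() for q in viewer.recognise("pail_"+col,c)[:4]]; b=[plane(c,q["centre"],z0+135)[:2].round(0).tolist() for q in viewer.recognise("bail_"+col,c)[:4]]
    return r,b
if __name__=="__main__":
    t=viewer.capture("top"); np.save('t.npy',t,allow_pickle=True)
    for col in sys.argv[1:]: print(col,*fit(t,col))
E
python3 pails.py blue yellow red green; python3 -c "
from h import *
print(tilted(387.4,183,123,2.576,0))"
```

```text
time: 16.62
tool_pos: [510.4, -75.6, 319.3]
tcp_rot: [-3.141, 0.002, 2.583]
contact_force: [1.1, -0.1, 0.1]
grip_width: 45.9
finger_force: 0.0
time: 16.95
tool_pos: [468.3, 10.9, 300.0]
tcp_rot: [-3.141, 0.002, 2.583]
contact_force: [0.4, -0.0, 0.4]
grip_width: 45.9
finger_force: 0.0
time: 17.28
tool_pos: [426.5, 97.6, 280.5]
tcp_rot: [-3.141, 0.003, 2.584]
contact_force: [0.1, 0.2, 0.3]
grip_width: 45.6
finger_force: 0.0
time: 17.7
tool_pos: [386.6, 182.6, 261.7]
tcp_rot: [-3.141, 0.005, 2.584]
contact_force: [-0.1, -0.6, -0.2]
grip_width: 46.1
finger_force: 0.0
blue [[434.0, -118.0]] []
yellow [[713.0, 454.0], [725.0, -360.0], [430.0, 30.0], [206.0, 311.0]] [[217.0, 281.0], [687.0, 435.0], [648.0, -67.0], [697.0, -337.0]]
red [[415.0, 156.0]] [[404.0, 151.0]]
green [[310.0, 291.0], [516.0, -460.0]] [[639.0, 335.0], [321.0, 269.0]]
[386.1 181.7 261.6] [-3.141  0.005  2.583] [0.5 0.1 0.5] 45.7
[ 2.000e-03  1.900e-02  1.386e+00 -0.000e+00  1.000e-03  2.000e-03]
```

```bash
python3 -m handwheel '0 0.02 0.35 0 0 0 0;0 0.02 0.7 0 0 0 0;0 0.02 0.9 0 0 0 0;0 0.02 0.9 0 0 0 0' && python3 -m handwheel '0 0 0.25 0 0 0 0;0 0 0.48 0 0 0 0;0 0 0.48 0 0 0 0;0 0 0.48 0 0 0 -1;0 0 0.48 0 0 0 -1;0 0 0.48 0 0 0 -1;0 0 0.48 0 0 0 -1;0 0 0.48 0 0 0 -1' && python3 -m handwheel '0 0 0 0 0 0 -1;0 0 -0.15 0 0 0 -1;0 0 -0.35 0 0 0 -1;0 0 -0.6 0 0 0 -1;0 0 -0.85 0 0 0 -1;0 0 -0.85 0 0 0 -1'  && python3 -m handwheel '0 0 -0.3 0 0 0 -1;0 0 -0.6 0 0 0 -1;0 0 -0.83 0 0 0 -1;0 0 -0.83 0 0 0 -1';  python3 -c "
from h import *
print(tilted(400,312,290,2.39,0))
t=viewer.capture('top');s=viewer.capture('scene')
A=cv2.resize(t['frame'][190:340,120:320],None,fx=2,fy=2,interpolation=2);B=cv2.resize(s['frame'][180:330,320:520],None,fx=2,fy=2,interpolation=2)
cv2.imwrite('pics/c3.png',np.hstack([A,B])[:,:,::-1])"
```

```text
time: 18.48
tool_pos: [384.7, 182.6, 168.0]
tcp_rot: [-3.135, -0.001, 2.584]
contact_force: [-1.2, -1.1, -0.9]
grip_width: 46.0
finger_force: 0.0
time: 19.15
tool_pos: [387.9, 183.6, 124.5]
tcp_rot: [3.141, 0.006, 2.585]
contact_force: [0.0, -0.1, -0.2]
grip_width: 17.3
finger_force: 0.0
time: 19.65
tool_pos: [388.9, 184.2, 212.4]
tcp_rot: [3.137, 0.009, 2.585]
contact_force: [1.9, 0.3, -3.6]
grip_width: 8.6
finger_force: 30.0
time: 19.98
tool_pos: [388.3, 184.4, 294.7]
tcp_rot: [3.137, 0.009, 2.585]
contact_force: [1.9, -0.0, -3.5]
grip_width: 8.8
finger_force: 30.0
[388.3 184.4 294.7] [3.137 0.009 2.585] [ 1.9 -0.  -3.5] 8.8
[0.575 1.145 0.047 0.002 0.003 0.062]
```

View pics/c3.png

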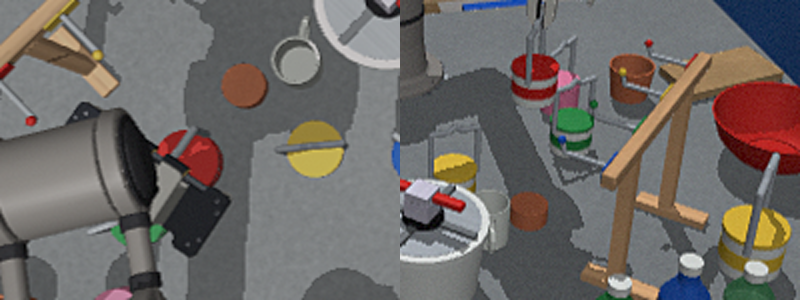

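The red pail is lifted level (right panel (535,80)) and the wrist carries its weight of about 3.5 N. I'll move in front of the red hook.

```bash
python3 -m handwheel '0.18 0.25 0 0 0 0.062 -1;0.36 0.5 0 0 0 0.062 -1;0.54 0.75 0 0 0 0.062 -1;0.71 1 0 0 0 0.062 -1;0.71 1 0 0 0 0.062 -1;0.71 1 0 0 0 0.062 -1'; python3 -c "
from h import *
print(tilted(457.4,389.8,294,2.39,0))"
```

```text
time: 20.58
tool_pos: [378.1, 307.1, 288.1]
tcp_rot: [-3.137, 0.003, 2.393]
contact_force: [0.2, -1.5, -3.4]
grip_width: 8.5
finger_force: 30.0
[378.1 307.1 288.1] [-3.137e+00  3.000e-03  2.393e+00] [ 0.2 -1.5 -3.4] 8.5
[-1.700e-02  1.145e+00 -6.400e-02 -1.000e-03  1.000e-03  1.000e-03]
```

```bash
python3 -m handwheel '0 0.2 -0.03 0 0 0 -1;0 0.4 -0.03 0 0 0 -1;0 0.6 -0.03 0 0 0 -1;0 0.8 -0.03 0 0 0 -1;-0.01 1 -0.03 0 0 0 -1;-0.01 1 -0.03 0 0 0 -1;-0.01 1 -0.03 0 0 0 -1' && python3 -m handwheel '-0.01 0.13 0 0 0 0 -1;-0.01 0.13 0.1 0 0 0 -1;-0.01 0.13 0.2 0 0 0 -1;-0.01 0.13 0.3 0 0 0 -1;-0.01 0.13 0.36 0 0 0 -1;-0.01 0.13 0.4 0 0 0 -1;-0.01 0.13 0.4 0 0 0 -1;-0.01 0.13 0.4 0 0 0 -1'; python3 -c "
from h import *
print(tilted(457.4,389.8,245,2.39,0))"
```

```text
time: 21.17
tool_pos: [448.5, 377.6, 291.7]
tcp_rot: [-3.138, 0.004, 2.389]
contact_force: [-1.1, -1.3, -3.2]
grip_width: 9.0
finger_force: 30.0
time: 21.83
tool_pos: [458.0, 387.3, 254.2]
tcp_rot: [3.141, 0.004, 2.39]
contact_force: [0.1, 0.0, -2.0]
grip_width: 9.3
finger_force: 30.0
[458.  387.3 254.2] [3.141 0.004 2.39 ] [ 0.1  0.  -2. ] 9.3
[ 0.022  0.015  0.092  0.     0.001 -0.   ]
```

```bash
python3 -m handwheel '0 0 0.04 0 0 0 -1;0 0 0.07 0 0 0 -1;0 0 0.09 0 0 0 -1;0 0 0.09 0 0 0 -1;0 0 0.09 0 0 0 -1'
```

```text
time: 22.25
tool_pos: [458.7, 387.9, 247.7]
tcp_rot: [3.137, 0.005, 2.39]
contact_force: [-2.2, -0.2, 7.7]
grip_width: 8.9
finger_force: 30.0
```

```bash
python3 -m handwheel '0 0 -0.03 0 0 0 -0.5;0 0 -0.03 0 0 0 -0.5;0 0 -0.03 0 0 0 -0.5;0 0 -0.03 0 0 0 -0.5' && python3 -m handwheel '0 0 -0.2 0 0 0 -0.5;0 0 -0.4 0 0 0 -0.5;0 0 -0.6 0 0 0 -0.5;0 0 -0.9 0 0 0 0;0 0 -0.9 0 0 0 0' && python3 -m handwheel '0 -0.3 0 0 0 0 0;0 -0.6 0 0 0 0 0;0 -0.9 0 0 0 0 0;0 -1 0 0 0 0 0;0 -1 0 0 0 0 0'  ; python3 pails.py red green yellow; python3 - <<'E'
from h import *
s=viewer.capture('scene'); o=[r["centre"] for r in viewer.recognise("bail_red",s)],[r["centre"] for r in viewer.recognise("pail_red",s)]
print(o,"expected bail",proj(s,[475.3,372.9,262]),"pail",proj(s,[475.3,372.9,155]))
t=np.load('t.npy',allow_pickle=True).item(); print("top exp",proj(t,[475.3,372.9,183]),[r["centre"] for r in viewer.recognise("pail_red",t)])
E
```

```text
time: 22.58
tool_pos: [458.2, 387.4, 248.2]
tcp_rot: [3.141, 0.004, 2.39]
contact_force: [0.8, 0.1, -0.0]
grip_width: 22.8
finger_force: 0.0
time: 23.0
tool_pos: [459.1, 388.5, 344.0]
tcp_rot: [3.132, 0.007, 2.39]
contact_force: [-0.4, -0.3, 0.7]
grip_width: 31.9
finger_force: 0.0
time: 23.42
tool_pos: [388.2, 313.3, 338.7]
tcp_rot: [3.141, 0.005, 2.389]
contact_force: [1.8, -0.3, 0.1]
grip_width: 45.8
finger_force: 0.0
red [[478.0, 405.0], [515.0, 134.0]] [[475.0, 391.0], [435.0, 17.0]]
green [[326.0, 271.0]] [[334.0, 252.0]]
yellow [[725.0, -363.0], [195.0, 297.0], [438.0, 37.0], [708.0, 459.0]] [[429.0, 25.0], [706.0, -335.0], [202.0, 271.0], [680.0, 431.0]]
([[451.2, 222.5], [437.8, 265.4]], [[448.3, 225.7], [437.8, 262.2]]) expected bail [[453.37802689 207.80220957]] pail [[449.1328028  235.59965514]]
top exp [[140.42967592 243.09803072]] [[145.5, 245.5], [241.7, 235.1]]
```

```bash
cat > chk.py <<'E'
from h import *
import sys
# shift of each pail against the first pictures: lid-colour blobs in HSV
hue=dict(blue=(105,125,90),yellow=(22,32,90),red=(0,5,120),green=(55,75,90))
def blob(im,col,near):
    h=cv2.cvtColor(im,cv2.COLOR_RGB2HSV); a,b,sat=hue[col]; m=((h[...,0]>=a)&(h[...,0]<=b)&(h[...,1]>sat)).astype(np.uint8)
    n,l,st,ce=cv2.connectedComponentsWithStats(m); 
    return sorted([(round(float(np.hypot(*(ce[i]-near))),1),ce[i].round(1).tolist(),int(st[i][4])) for i in range(1,n) if st[i][4]>60])[:2]
first={k:cv2.imread(f"pics/{k}0.png")[:,:,::-1].copy() for k in("top","scene")}
c={k:viewer.capture(k) for k in first}; np.save('t.npy',c["top"],allow_pickle=True); np.save('s.npy',c["scene"],allow_pickle=True)
N=dict(blue=((329,267),(304,268)),yellow=((277,264),(347,262)),red=((227,272),(383,256)),green=((188,299),(406,242)))
for col in sys.argv[1:]:
    for i,k in enumerate(("top","scene")): print(col,k,"first",blob(first[k],col,N[col][i])[:1],"now",blob(c[k]["frame"],col,N[col][i]))
E
python3 chk.py green yellow blue; python3 -c "
from h import *
a=1.905
print(tilted(333.1+27*np.cos(a),272+27*np.sin(a),250,a,0))"
```

```text
green top first [(6.1, [190.5, 304.6], 335)] now [(6.1, [190.5, 304.6], 336), (8.2, [186.7, 290.9], 228)]
green scene first [(2.3, [406.8, 239.9], 192)] now [(2.3, [406.8, 239.9], 191), (98.7, [426.9, 338.4], 499)]
yellow top first [(6.3, [277.6, 270.3], 311)] now [(6.2, [277.5, 270.2], 313), (7.9, [276.3, 256.1], 229)]
yellow scene first [(1.5, [347.0, 263.5], 263)] now [(1.6, [346.9, 263.6], 261), (144.4, [488.5, 290.9], 220)]
blue top first [(6.5, [325.8, 272.7], 297)] now [(6.5, [325.8, 272.7], 298), (7.8, [333.8, 260.9], 230)]
blue scene first [(0.6, [303.4, 267.7], 267)] now [(1.4, [302.7, 267.5], 245), (109.3, [370.9, 181.6], 138)]
[389.6 314.7 338. ] [3.141 0.004 2.39 ] [ 0.8  0.4 -1.1] 45.8
[ 0.364 -0.572  0.878  0.     0.001  0.154]
```

```bash
python3 -m handwheel '0.12 -0.2 0.2 0 0 0.154 0;0.24 -0.4 0.4 0 0 0.154 0;0.36 -0.57 0.7 0 0 0.154 0;0.36 -0.57 0.88 0 0 0.154 0;0.36 -0.57 0.88 0 0 0.154 0;0.36 -0.57 0.88 0 0 0.154 0'; python3 -c "
from h import *
a=1.905
print(tilted(333.1+27*np.cos(a),272+27*np.sin(a),124,a,0))"
```

```text
time: 24.57
tool_pos: [324.7, 297.3, 250.2]
tcp_rot: [3.14, 0.004, 1.909]
contact_force: [0.2, -0.1, 0.3]
grip_width: 46.1
finger_force: 0.0
[324.7 297.3 250.2] [3.14  0.004 1.909] [ 0.2 -0.1  0.3] 46.1
[ 8.000e-03 -6.000e-03  1.262e+00  1.000e-03  1.000e-03  1.000e-03]
```

```bash
python3 -m handwheel '0 0 0.35 0 0 0 0;0 0 0.7 0 0 0 0;0 0 0.8 0 0 0 0;0 0 0.8 0 0 0 0' && python3 -m handwheel '0 0 0.25 0 0 0 0;0 0 0.46 0 0 0 0;0 0 0.46 0 0 0 0;0 0 0.46 0 0 0 -1;0 0 0.46 0 0 0 -1;0 0 0.46 0 0 0 -1;0 0 0.46 0 0 0 -1;0 0 0.46 0 0 0 -1' && python3 -m handwheel '0 0 0 0 0 0 -1;0 0 -0.15 0 0 0 -1;0 0 -0.35 0 0 0 -1;0 0 -0.6 0 0 0 -1;0 0 -0.85 0 0 0 -1;0 0 -0.85 0 0 0 -1'  && python3 -m handwheel '0 0 -0.3 0 0 0 -1;0 0 -0.6 0 0 0 -1;0 0 -0.85 0 0 0 -1;0 0 -0.85 0 0 0 -1';  python3 -c "
from h import *
g=np.array([635.5-19.7+1.8,222.7+18.4-1.5])
print(g,tilted(*(g-110*np.array([.683,.73])),293,2.39,0))"
```

```text
time: 24.9
tool_pos: [325.1, 296.8, 168.9]
tcp_rot: [-3.141, 0.004, 1.909]
contact_force: [-0.6, -0.9, -0.5]
grip_width: 45.9
finger_force: 0.0
time: 25.57
tool_pos: [325.5, 297.3, 124.9]
tcp_rot: [3.137, 0.003, 1.906]
contact_force: [0.5, -0.2, -0.0]
grip_width: 17.4
finger_force: 0.0
time: 26.07
tool_pos: [326.5, 298.4, 213.0]
tcp_rot: [3.132, 0.002, 1.906]
contact_force: [1.0, 0.7, -2.7]
grip_width: 9.1
finger_force: 29.9
time: 26.4
tool_pos: [325.9, 298.4, 297.7]
tcp_rot: [3.132, 0.002, 1.906]
contact_force: [0.8, 0.4, -2.5]
grip_width: 9.3
finger_force: 29.9
[325.9 298.4 297.7] [3.132e+00 2.000e-03 1.906e+00] [ 0.8  0.4 -2.5] 9.3
[617.6 239.6] [-2.026e+00  1.586e+00  6.600e-02  3.000e-03  1.000e-03 -1.540e-01]
```

```bash
python3 -m handwheel '-0.3 0.2 0 0 0 -0.154 -1;-0.6 0.4 0 0 0 -0.154 -1;-0.8 0.6 0 0 0 -0.154 -1;-1 0.79 0.03 0 0 -0.154 -1;-1 0.79 0.03 0 0 -0.154 -1;-1 0.79 0.03 0 0 -0.154 -1';  python3 -c "
from h import *
g=np.array([635.5-19.7+1.8,222.7+18.4-1.5])
print(g,tilted(*(g-110*np.array([.683,.73])),293,2.39,0))"
```

```text
time: 26.9
tool_pos: [432.0, 227.9, 288.9]
tcp_rot: [-3.138, 0.002, 2.387]
contact_force: [-1.2, 0.2, -3.0]
grip_width: 9.0
finger_force: 30.0
[432.  227.9 288.9] [-3.138e+00  2.000e-03  2.387e+00] [-1.2  0.2 -3. ] 9.0
[617.6 239.6] [-1.275e+00  2.560e-01 -3.900e-02 -1.000e-03  1.000e-03 -1.000e-03]
```

```bash
python3 -m handwheel '-0.25 0.05 0 0 0 0 -1;-0.5 0.1 -0.03 0 0 0 -1;-0.75 0.15 -0.03 0 0 0 -1;-0.95 0.2 -0.03 0 0 0 -1;-0.95 0.2 -0.03 0 0 0 -1' && python3 -m handwheel '-0.15 0.03 0 0 0 0 -1;-0.32 0.05 0 0 0 0 -1;-0.32 0.05 0 0 0 0 -1;-0.32 0.05 0 0 0 0 -1';  python3 -c "
from h import *
g=np.array([635.5-19.7+1.8,222.7+18.4-1.5])
print(g,tilted(*g,293,2.39,0))"
```

```text
time: 27.32
tool_pos: [516.8, 177.2, 293.1]
tcp_rot: [-3.14, 0.005, 2.386]
contact_force: [0.5, -0.1, -3.4]
grip_width: 9.0
finger_force: 30.0
time: 27.65
tool_pos: [540.8, 161.0, 293.8]
tcp_rot: [-3.14, 0.002, 2.389]
contact_force: [-0.3, -0.1, -2.7]
grip_width: 8.8
finger_force: 30.0
[540.8 161.  293.8] [-3.140e+00  2.000e-03  2.389e+00] [-0.3 -0.1 -2.7] 8.8
[617.6 239.6] [-2.300e-02  1.099e+00  6.000e-03 -0.000e+00  1.000e-03 -0.000e+00]
```

```bash
python3 -m handwheel '0 0.2 0 0 0 0 -1;0 0.4 0 0 0 0 -1;0 0.6 0 0 0 0 -1;-0.02 0.8 0 0 0 0 -1;-0.02 1 0 0 0 0 -1;-0.02 1 0 0 0 0 -1;-0.02 1 0 0 0 0 -1' && python3 -m handwheel '0 0.1 0 0 0 0 -1;0 0.1 0.1 0 0 0 -1;0 0.1 0.2 0 0 0 -1;0 0.1 0.3 0 0 0 -1;0 0.1 0.36 0 0 0 -1;0 0.1 0.4 0 0 0 -1;0 0.1 0.4 0 0 0 -1;0 0.1 0.4 0 0 0 -1' && python3 -m handwheel '0 0 0.03 0 0 0 -1;0 0 0.06 0 0 0 -1;0 0 0.08 0 0 0 -1;0 0 0.08 0 0 0 -1;0 0 0.08 0 0 0 -1'
```

```text
time: 28.23
tool_pos: [610.3, 233.6, 293.9]
tcp_rot: [-3.14, 0.003, 2.391]
contact_force: [-0.6, -0.6, -2.5]
grip_width: 8.9
finger_force: 30.0
time: 28.9
tool_pos: [618.4, 239.1, 255.1]
tcp_rot: [3.141, 0.004, 2.389]
contact_force: [1.2, 0.2, -3.7]
grip_width: 9.1
finger_force: 30.0
time: 29.32
tool_pos: [619.5, 239.2, 249.2]
tcp_rot: [3.138, 0.007, 2.39]
contact_force: [0.0, -0.3, 4.8]
grip_width: 8.9
finger_force: 30.0
```

```bash
python3 -m handwheel '0 0 -0.03 0 0 0 -0.5;0 0 -0.03 0 0 0 -0.5;0 0 -0.03 0 0 0 -0.5;0 0 -0.03 0 0 0 -0.5' && python3 -m handwheel '0 0 -0.2 0 0 0 -0.5;0 0 -0.4 0 0 0 -0.5;0 0 -0.6 0 0 0 -0.5;0 0 -0.9 0 0 0 0;0 0 -0.9 0 0 0 0' && python3 -m handwheel '0 -0.3 0 0 0 0 0;0 -0.6 0 0 0 0 0;-0.2 -0.9 0 0 0 0 0;-0.2 -1 0 0 0 0 0;-0.2 -1 0 0 0 0 0'  ; python3 chk.py yellow blue; python3 - <<'E'
from h import *
s=np.load('s.npy',allow_pickle=True).item()
for k,p in(("red",(475.3,372.9)),("green",(635.5,222.7))): print(k,[r["centre"] for r in viewer.recognise("pail_"+k,viewer.capture("scene"))][:3],"exp",proj(s,[*p,155]),proj(s,[*p,262]))
a=1.688
print(tilted(437.7+27*np.cos(a),28.3+27*np.sin(a),250,a,0))
E
```

```text
time: 29.65
tool_pos: [618.4, 239.4, 249.9]
tcp_rot: [3.141, 0.004, 2.39]
contact_force: [-0.8, -0.3, -0.3]
grip_width: 22.2
finger_force: 0.0
time: 30.07
tool_pos: [619.4, 240.0, 346.3]
tcp_rot: [3.133, 0.009, 2.39]
contact_force: [0.8, 0.1, 1.6]
grip_width: 32.1
finger_force: 0.0
time: 30.48
tool_pos: [563.6, 150.9, 340.6]
tcp_rot: [3.141, 0.005, 2.387]
contact_force: [0.7, -0.1, -0.1]
grip_width: 45.7
finger_force: 0.0
yellow top first [(6.3, [277.6, 270.3], 311)] now [(6.3, [277.6, 270.3], 309), (7.9, [276.4, 256.1], 225)]
yellow scene first [(1.5, [347.0, 263.5], 263)] now [(1.6, [346.9, 263.6], 261), (144.4, [488.5, 290.9], 217)]
blue top first [(6.5, [325.8, 272.7], 297)] now [(6.5, [325.8, 272.7], 297), (7.7, [333.9, 261.0], 229)]
blue scene first [(0.6, [303.4, 267.7], 267)] now [(1.4, [302.6, 267.5], 246), (169.4, [461.7, 330.0], 561)]
red [[445.5, 225.8], [385.2, 288.9], [420.2, 267.1]] exp [[449.1328028  235.59965514]] [[453.37802689 207.80220957]]
green [[419.3, 260.4], [346.7, 262.4]] exp [[423.05662324 268.31619825]] [[426.71710802 239.0045121 ]]
[564.8 153.8 339.7] [3.141 0.004 2.391] [ 0.  -0.1 -0.9] 45.4
[ 2.83e-01 -1.61e+00  8.96e-01  0.00e+00  1.00e-03  2.24e-01]
```

Red and green hang as expected. On to yellow.

```bash
python3 -m handwheel '0.05 -0.3 0.1 0 0 0 0;0.1 -0.6 0.2 0 0 0 0;0.14 -0.8 0.3 0 0 0 0;0.14 -0.8 0.45 0 0 0 0' && python3 -m handwheel '0.05 -0.3 0.1 0 0 0.224 0;0.1 -0.6 0.2 0 0 0.224 0;0.14 -0.81 0.3 0 0 0.224 0;0.14 -0.81 0.45 0 0 0.224 0;0.14 -0.81 0.45 0 0 0.224 0;0.14 -0.81 0.45 0 0 0.224 0;0.14 -0.81 0.45 0 0 0.224 0'; python3 -c "
from h import *
a=1.688
print(tilted(437.7+27*np.cos(a),28.3+27*np.sin(a),124,a,0))"
```

```text
time: 31.12
tool_pos: [498.0, 103.0, 295.8]
tcp_rot: [3.141, 0.005, 2.39]
contact_force: [0.9, 0.3, 0.2]
grip_width: 46.1
finger_force: 0.0
time: 31.7
tool_pos: [434.7, 54.6, 249.8]
tcp_rot: [3.139, 0.003, 1.684]
contact_force: [-0.3, -0.3, 0.4]
grip_width: 45.9
finger_force: 0.0
[434.7  54.6 249.8] [3.139e+00 3.000e-03 1.684e+00] [-0.3 -0.3  0.4] 45.9
[ 9.000e-03 -4.000e-03  1.258e+00  1.000e-03  1.000e-03 -1.000e-03]
```

```bash
python3 -m handwheel '0.01 0 0.35 0 0 0 0;0.01 0 0.7 0 0 0 0;0.01 0 0.8 0 0 0 0;0.01 0 0.8 0 0 0 0' && python3 -m handwheel '0 0 0.25 0 0 0 0;0 0 0.46 0 0 0 0;0 0 0.46 0 0 0 0;0 0 0.46 0 0 0 -1;0 0 0.46 0 0 0 -1;0 0 0.46 0 0 0 -1;0 0 0.46 0 0 0 -1;0 0 0.46 0 0 0 -1' && python3 -m handwheel '0 0 0 0 0 0 -1;0 0 -0.15 0 0 0 -1;0 0 -0.35 0 0 0 -1;0 0 -0.6 0 0 0 -1;0 0 -0.85 0 0 0 -1;0 0 -0.85 0 0 0 -1'  && python3 -m handwheel '0 0 -0.3 0 0 0 -1;0 0 -0.6 0 0 0 -1;0 0 -0.85 0 0 0 -1;0 0 -0.85 0 0 0 -1';  python3 -c "
from h import *
g=np.array([537.1,315.4])
print(g,tilted(*(g-110*np.array([.683,.73])),293,2.39,0))"
```

```text
time: 32.03
tool_pos: [433.0, 55.4, 167.3]
tcp_rot: [-3.139, 0.002, 1.689]
contact_force: [0.7, -0.2, 0.7]
grip_width: 46.1
finger_force: 0.0
time: 32.7
tool_pos: [435.3, 54.8, 124.9]
tcp_rot: [3.137, 0.003, 1.686]
contact_force: [0.6, 0.5, 0.2]
grip_width: 17.1
finger_force: 0.0
time: 33.2
tool_pos: [436.6, 55.0, 213.1]
tcp_rot: [3.131, 0.004, 1.686]
contact_force: [1.0, 0.5, -1.9]
grip_width: 8.9
finger_force: 30.0
time: 33.53
tool_pos: [435.9, 55.2, 297.7]
tcp_rot: [3.131, 0.004, 1.686]
contact_force: [0.9, -0.9, -2.6]
grip_width: 8.7
finger_force: 30.0
[435.9  55.2 297.7] [3.131 0.004 1.686] [ 0.9 -0.9 -2.6] 8.7
[537.1 315.4] [ 1.757  0.466  0.044  0.003  0.002 -0.224]
```

```bash
python3 -m handwheel '0.25 0.06 0 0 0 0 -1;0.5 0.12 0 0 0 0 -1;0.75 0.2 0 0 0 0 -1;0.88 0.23 0 0 0 0 -1;0.88 0.23 0 0 0 0 -1' && python3 -m handwheel '0.25 0.06 0 0 0 -0.224 -1;0.5 0.12 0 0 0 -0.224 -1;0.75 0.2 0 0 0 -0.224 -1;0.87 0.23 0.02 0 0 -0.224 -1;0.87 0.23 0.02 0 0 -0.224 -1;0.87 0.23 0.02 0 0 -0.224 -1;0.87 0.23 0.02 0 0 -0.224 -1;0.87 0.23 0.02 0 0 -0.224 -1';  python3 -c "
from h import *
g=np.array([537.1,315.4])
print(g,tilted(*g,293,2.39,0))"
```

```text
time: 33.95
tool_pos: [446.3, 147.5, 291.6]
tcp_rot: [3.142, 0.002, 1.689]
contact_force: [0.4, -0.0, -2.9]
grip_width: 9.0
finger_force: 30.0
time: 34.62
tool_pos: [459.4, 233.6, 290.3]
tcp_rot: [-3.14, 0.004, 2.387]
contact_force: [-0.7, 0.0, -2.6]
grip_width: 8.8
finger_force: 30.0
[459.4 233.6 290.3] [-3.14   0.004  2.387] [-0.7  0.  -2.6] 8.8
[537.1 315.4] [-6.000e-03  1.128e+00 -2.800e-02 -1.000e-03  1.000e-03 -1.000e-03]
```

```bash
python3 -m handwheel '0 0.2 -0.02 0 0 0 -1;0 0.4 -0.02 0 0 0 -1;0 0.6 -0.02 0 0 0 -1;0 0.8 -0.02 0 0 0 -1;0 1 -0.02 0 0 0 -1;0 1 -0.02 0 0 0 -1;0 1 -0.02 0 0 0 -1' && python3 -m handwheel '0 0.11 0 0 0 0 -1;0 0.11 0.1 0 0 0 -1;0 0.11 0.2 0 0 0 -1;0 0.11 0.3 0 0 0 -1;0 0.11 0.36 0 0 0 -1;0 0.11 0.4 0 0 0 -1;0 0.11 0.4 0 0 0 -1;0 0.11 0.4 0 0 0 -1' && python3 -m handwheel '0 0 0.03 0 0 0 -1;0 0 0.06 0 0 0 -1;0 0 0.08 0 0 0 -1;0 0 0.08 0 0 0 -1;0 0 0.08 0 0 0 -1'
```

```text
time: 35.2
tool_pos: [528.2, 307.1, 292.2]
tcp_rot: [-3.14, 0.004, 2.388]
contact_force: [-0.3, -0.6, -3.6]
grip_width: 8.6
finger_force: 30.0
time: 35.87
tool_pos: [535.6, 315.2, 253.6]
tcp_rot: [3.141, 0.004, 2.39]
contact_force: [0.8, -0.3, -2.7]
grip_width: 9.1
finger_force: 30.0
time: 36.28
tool_pos: [536.3, 315.5, 247.2]
tcp_rot: [3.139, 0.006, 2.39]
contact_force: [-0.8, -0.7, 4.7]
grip_width: 8.9
finger_force: 30.0
```

```bash
python3 -m handwheel '0 0 -0.03 0 0 0 -0.5;0 0 -0.03 0 0 0 -0.5;0 0 -0.03 0 0 0 -0.5;0 0 -0.03 0 0 0 -0.5' && python3 -m handwheel '0 0 -0.2 0 0 0 -0.5;0 0 -0.4 0 0 0 -0.5;0 0 -0.6 0 0 0 -0.5;0 0 -0.9 0 0 0 0;0 0 -0.9 0 0 0 0' && python3 -m handwheel '0 -0.3 0 0 0 0 0;0 -0.6 0 0 0 0 0;0 -0.9 0 0 0 0 0;0 -1 0 0 0 0 0;0 -1 0 0 0 0 0' && python3 -m handwheel '-0.3 -0.2 0 0 0 0.25 0;-0.6 -0.4 0 0 0 0.25 0;-0.9 -0.6 0 0 0 0.25 0;-1 -0.8 0 0 0 0.25 0;-1 -0.8 0 0 0 0.25 0;-1 -0.8 0 0 0 0.25 0;-1 -0.8 0 0 0 0.25 0' ; python3 chk.py blue; python3 - <<'E'
from h import *
a=.963
print(tilted(431.6+27*np.cos(a),-118+27*np.sin(a),250,a,0))
E
```

```text
time: 36.62
tool_pos: [535.7, 315.3, 248.5]
tcp_rot: [3.142, 0.004, 2.39]
contact_force: [0.6, 0.1, -0.8]
grip_width: 22.6
finger_force: 0.0
time: 37.03
tool_pos: [536.7, 316.2, 344.6]
tcp_rot: [3.133, 0.008, 2.39]
contact_force: [-0.2, 0.7, 1.9]
grip_width: 31.6
finger_force: 0.0
time: 37.45
tool_pos: [465.7, 241.2, 339.2]
tcp_rot: [3.141, 0.005, 2.389]
contact_force: [0.9, 0.9, 0.0]
grip_width: 45.8
finger_force: 0.0
time: 38.03
tool_pos: [486.3, 115.6, 338.7]
tcp_rot: [3.138, 0.003, 1.597]
contact_force: [1.1, 0.2, 0.4]
grip_width: 45.9
finger_force: 0.0
blue top first [(6.5, [325.8, 272.7], 297)] now [(6.5, [325.8, 272.7], 297), (7.7, [333.9, 261.0], 229)]
blue scene first [(0.6, [303.4, 267.7], 267)] now [(1.4, [302.7, 267.5], 246), (103.2, [361.7, 182.4], 77)]
[486.2 116.  338.6] [3.138e+00 3.000e-03 1.604e+00] [ 0.7  0.3 -0.7] 46.0
[-2.102e+00 -4.640e-01  8.900e-01  1.000e-03  1.000e-03  2.040e-01]
```

```bash
python3 -m handwheel '-0.3 -0.07 0.1 0 0 0 0;-0.6 -0.14 0.2 0 0 0 0;-0.9 -0.2 0.3 0 0 0 0;-1 -0.22 0.4 0 0 0 0;-1 -0.22 0.4 0 0 0 0' && python3 -m handwheel '-0.3 -0.07 0.1 0 0 0.204 0;-0.6 -0.14 0.2 0 0 0.204 0;-0.9 -0.2 0.3 0 0 0.204 0;-1 -0.23 0.48 0 0 0.204 0;-1 -0.23 0.48 0 0 0.204 0;-1 -0.23 0.48 0 0 0.204 0;-1 -0.23 0.48 0 0 0.204 0'; python3 - <<'E'
from h import *
a=.963
print(tilted(431.6+27*np.cos(a),-118+27*np.sin(a),124,a,0))
E
```

```text
time: 38.55
tool_pos: [466.3, 13.3, 297.3]
tcp_rot: [-3.141, 0.003, 1.603]
contact_force: [0.2, 0.7, -0.1]
grip_width: 45.9
finger_force: 0.0
time: 39.13
tool_pos: [448.4, -85.3, 251.8]
tcp_rot: [3.137, -0.0, 0.967]
contact_force: [0.9, 1.0, 0.1]
grip_width: 46.1
finger_force: 0.0
[448.4 -85.3 251.8] [ 3.137 -0.     0.967] [0.9 1.  0.1] 46.1
[-9.500e-02  4.200e-02  1.279e+00  2.000e-03 -0.000e+00  1.000e-03]
```

```bash
python3 -m handwheel '-0.09 0.04 0.35 0 0 0 0;-0.09 0.04 0.7 0 0 0 0;-0.09 0.04 0.8 0 0 0 0;-0.09 0.04 0.8 0 0 0 0' && python3 -m handwheel '0 0 0.25 0 0 0 0;0 0 0.48 0 0 0 0;0 0 0.48 0 0 0 0;0 0 0.48 0 0 0 -1;0 0 0.48 0 0 0 -1;0 0 0.48 0 0 0 -1;0 0 0.48 0 0 0 -1;0 0 0.48 0 0 0 -1' && python3 -m handwheel '0 0 0 0 0 0 -1;0 0 -0.15 0 0 0 -1;0 0 -0.35 0 0 0 -1;0 0 -0.6 0 0 0 -1;0 0 -0.85 0 0 0 -1;0 0 -0.85 0 0 0 -1'  && python3 -m handwheel '0 0 -0.3 0 0 0 -1;0 0 -0.6 0 0 0 -1;0 0 -0.85 0 0 0 -1;0 0 -0.85 0 0 0 -1';  python3 -c "
from h import *
g=np.array([715.8-19.7+1.8,147.8+18.4-1.5])
print(g,g-110*np.array([.683,.73]),tilted(*(g-110*np.array([.683,.73])),293,2.39,0))"
```

```text
time: 39.47
tool_pos: [445.1, -94.4, 169.5]
tcp_rot: [-3.141, 0.001, 0.969]
contact_force: [-0.1, -0.7, 0.4]
grip_width: 45.8
finger_force: 0.0
time: 40.13
tool_pos: [446.7, -96.0, 124.5]
tcp_rot: [3.135, -0.0, 0.964]
contact_force: [-0.9, -0.4, -0.1]
grip_width: 17.2
finger_force: 0.0
time: 40.63
tool_pos: [447.9, -96.4, 212.8]
tcp_rot: [3.129, -0.002, 0.964]
contact_force: [1.8, -0.9, -1.3]
grip_width: 9.2
finger_force: 30.0
time: 40.97
tool_pos: [447.2, -96.1, 297.5]
tcp_rot: [3.129, -0.002, 0.963]
contact_force: [0.9, -1.0, -1.1]
grip_width: 8.9
finger_force: 30.0
[447.2 -96.1 297.5] [ 3.129e+00 -2.000e-03  9.630e-01] [ 0.9 -1.  -1.1] 8.9
[697.9 164.7] [622.77  84.4 ] [ 2.484e+00  4.110e-01  5.400e-02  4.000e-03  2.000e-03 -4.540e-01]
```

```bash
python3 -m handwheel '0 0 0 0 0 -0.227 -1;0 0 0 0 0 -0.227 -1;0 0 0 0 0 -0.227 -1;0 0 0 0 0 -0.227 -1;0 0 0 0 0 -0.227 -1;0 0 0 0 0 -0.227 -1;0 0 0 0 0 -0.227 -1' && python3 -m handwheel '0 0 0 0 0 -0.227 -1;0 0 0 0 0 -0.227 -1;0 0 0 0 0 -0.227 -1;0 0 0 0 0 -0.227 -1;0 0 0 0 0 -0.227 -1;0 0 0 0 0 -0.227 -1;0 0 0 0 0 -0.227 -1';  python3 -c "
from h import *
print(tilted(622.8,84.4,293,2.39,0))"
```

```text
time: 41.55
tool_pos: [444.9, -95.2, 291.7]
tcp_rot: [3.141, 0.002, 1.68]
contact_force: [-0.2, -0.6, -1.8]
grip_width: 8.5
finger_force: 30.0
time: 42.13
tool_pos: [445.1, -95.2, 292.2]
tcp_rot: [-3.141, 0.002, 2.39]
contact_force: [-0.2, -0.5, -2.2]
grip_width: 8.7
finger_force: 30.0
[445.1 -95.2 292.2] [-3.141e+00  2.000e-03  2.390e+00] [-0.2 -0.5 -2.2] 8.7
[-7.200e-02  2.526e+00 -8.000e-03 -0.000e+00  1.000e-03 -0.000e+00]
```

```bash
python3 -m handwheel '-0.02 0.25 0 0 0 0 -1;-0.02 0.5 0 0 0 0 -1;-0.02 0.75 0 0 0 0 -1;-0.02 0.84 0 0 0 0 -1;-0.02 0.84 0 0 0 0 -1' && python3 -m handwheel '-0.02 0.25 0 0 0 0 -1;-0.02 0.5 0 0 0 0 -1;-0.02 0.75 0 0 0 0 -1;-0.02 0.84 0 0 0 0 -1;-0.02 0.84 0 0 0 0 -1' && python3 -m handwheel '-0.02 0.25 0 0 0 0 -1;-0.02 0.5 0 0 0 0 -1;-0.02 0.75 0 0 0 0 -1;-0.02 0.84 0 0 0 0 -1;-0.02 0.84 0 0 0 0 -1;-0.02 0.84 0 0 0 0 -1';  python3 -c "
from h import *
print(tilted(697.9,164.7,293,2.39,0))"
```

```text
time: 42.55
tool_pos: [505.0, -34.1, 292.4]
tcp_rot: [-3.141, 0.003, 2.388]
contact_force: [-0.1, -0.6, -2.0]
grip_width: 8.9
finger_force: 30.0
time: 42.97
tool_pos: [563.4, 25.0, 292.6]
tcp_rot: [-3.141, 0.003, 2.389]
contact_force: [-0.6, -0.6, -2.4]
grip_width: 8.5
finger_force: 30.0
time: 43.47
tool_pos: [621.2, 83.3, 293.2]
tcp_rot: [-3.14, 0.004, 2.389]
contact_force: [0.1, 0.2, -2.1]
grip_width: 8.7
finger_force: 30.0
[621.2  83.3 293.2] [-3.14   0.004  2.389] [ 0.1  0.2 -2.1] 8.7
[-4.000e-03  1.118e+00  0.000e+00 -0.000e+00  1.000e-03 -0.000e+00]
```

```bash
python3 -m handwheel '0 0.2 0 0 0 0 -1;0 0.4 0 0 0 0 -1;0 0.6 0 0 0 0 -1;0 0.8 0 0 0 0 -1;0 1 0 0 0 0 -1;0 1 0 0 0 0 -1;0 1 0 0 0 0 -1' && python3 -m handwheel '0 0.11 0 0 0 0 -1;0 0.11 0.1 0 0 0 -1;0 0.11 0.2 0 0 0 -1;0 0.11 0.3 0 0 0 -1;0 0.11 0.36 0 0 0 -1;0 0.11 0.4 0 0 0 -1;0 0.11 0.4 0 0 0 -1;0 0.11 0.4 0 0 0 -1' && python3 -m handwheel '0 0 0.03 0 0 0 -1;0 0 0.06 0 0 0 -1;0 0 0.08 0 0 0 -1;0 0 0.08 0 0 0 -1;0 0 0.08 0 0 0 -1'
```

```text
time: 44.05
tool_pos: [689.9, 156.4, 293.1]
tcp_rot: [-3.14, 0.004, 2.389]
contact_force: [-0.7, 0.0, -2.2]
grip_width: 8.5
finger_force: 30.0
time: 44.72
tool_pos: [697.9, 164.9, 254.2]
tcp_rot: [3.141, 0.005, 2.389]
contact_force: [-0.1, -0.4, -1.1]
grip_width: 8.9
finger_force: 30.0
time: 45.13
tool_pos: [698.1, 165.6, 246.3]
tcp_rot: [3.141, 0.005, 2.39]
contact_force: [-0.5, -0.2, 0.5]
grip_width: 8.8
finger_force: 30.0
```

```bash
python3 -m handwheel '0 0 0.02 0 0 0 -1;0 0 0.03 0 0 0 -1;0 0 0.03 0 0 0 -1;0 0 0.03 0 0 0 -1' && python3 -m handwheel '0 0 0 0 0 0 -0.5;0 0 0 0 0 0 -0.5;0 0 0 0 0 0 -0.5;0 0 0 0 0 0 -0.5' && python3 -m handwheel '0 0 -0.2 0 0 0 -0.5;0 0 -0.4 0 0 0 -0.5;0 0 -0.6 0 0 0 -0.5;0 0 -0.9 0 0 0 0;0 0 -0.9 0 0 0 0' && python3 -m handwheel '0 -0.3 0 0 0 0 0;0 -0.6 0 0 0 0 0;0 -0.9 0 0 0 0 0;0 -1 0 0 0 0 0;0 -1 0 0 0 0 0'&& python3 -m handwheel '0 -0.3 0 0 0 0 0;0 -0.6 0 0 0 0 0;0 -0.9 0 0 0 0 0;0 -1 0 0 0 0 0;0 -1 0 0 0 0 0'; python3 -c "
from h import *
t=viewer.capture('top');s=viewer.capture('scene')
A=cv2.resize(t['frame'][110:290,100:330],None,fx=1.7,fy=1.7,interpolation=2);B=cv2.resize(s['frame'][170:350,210:500],None,fx=1.4,fy=1.4,interpolation=2);B=cv2.copyMakeBorder(B,0,len(A)-len(B),0,0,0)
cv2.imwrite('pics/c4.png',np.hstack([A,B])[:,:,::-1]);print(A.shape,B.shape)"
```

```text
time: 45.47
tool_pos: [698.3, 165.7, 244.9]
tcp_rot: [3.139, 0.006, 2.39]
contact_force: [-3.4, -0.5, 7.0]
grip_width: 8.7
finger_force: 30.0
time: 45.8
tool_pos: [698.0, 165.5, 242.0]
tcp_rot: [-3.141, 0.004, 2.39]
contact_force: [-0.0, -0.0, -0.5]
grip_width: 22.8
finger_force: 0.0
time: 46.22
tool_pos: [698.8, 165.9, 339.0]
tcp_rot: [3.134, 0.011, 2.39]
contact_force: [0.6, 0.1, 1.0]
grip_width: 32.3
finger_force: 0.0
time: 46.63
tool_pos: [628.2, 90.9, 333.3]
tcp_rot: [3.141, 0.005, 2.388]
contact_force: [-0.0, -0.2, -0.2]
grip_width: 46.0
finger_force: 0.0
time: 47.05
tool_pos: [560.8, 18.8, 333.0]
tcp_rot: [3.141, 0.005, 2.388]
contact_force: [0.7, 0.4, -0.2]
grip_width: 46.1
finger_force: 0.0
(306, 391, 3) (306, 406, 3)
```

View pics/c4.png

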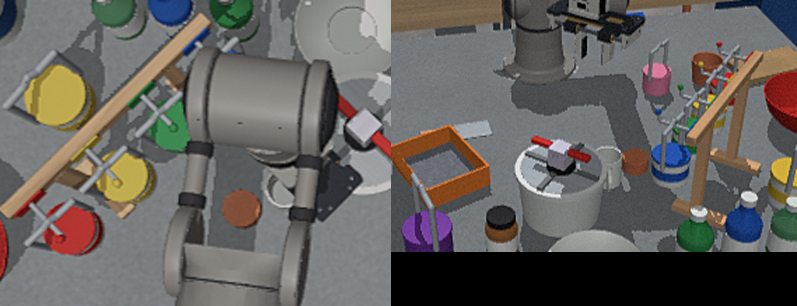

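Red, yellow and green clearly hang. I'm checking blue (right panel (672,165)) against its projected hanging pose.

```bash
python3 - <<'E'
from h import *
np.set_printoptions(precision=1,suppress=True)
s=viewer.capture('scene');t=viewer.capture('top')
for k,p in(("blue",(715.8,147.8)),("green",(635.5,222.7)),("yellow",(555,298.5)),("red",(475.3,372.9))):
    print(k,"exp lid/bail scene",proj(s,[[*p,183],[*p,262]]).ravel(),"table lid",proj(s,[*p,62])[0],[(np.round(r["centre"]),round(r["score"],2)) for n in("pail_","bail_") for r in viewer.recognise(n+k,s)[:2]])
for col,near in(("blue",(411,285)),("green",(421,262))):
    h=cv2.cvtColor(s["frame"],cv2.COLOR_RGB2HSV); a,b=dict(blue=(105,125),green=(55,75))[col]; m=((h[...,0]>=a)&(h[...,0]<=b)&(h[...,1]>90)).astype(np.uint8); n,l,st,ce=cv2.connectedComponentsWithStats(m)
    print(col,[(ce[i],st[i]) for i in range(1,n) if st[i][4]>30 and np.hypot(*(ce[i]-near))<40])
E
```

```text
blue exp lid/bail scene [409.  279.5 411.4 257.1] table lid [405.5 311.5] [(array([200., 268.]), 0.59), (array([410., 283.]), 0.57), (array([414., 283.]), 0.68), (array([266., 259.]), 0.66)]
green exp lid/bail scene [424.  260.9 426.7 239. ] table lid [420.1 292.1] [(array([419., 259.]), 0.73), (array([423., 258.]), 0.67)]
yellow exp lid/bail scene [437.9 243.8 440.8 222.6] table lid [433.6 274.3] [(array([233., 336.]), 0.88), (array([434., 247.]), 0.7), (array([234., 338.]), 0.69), (array([445., 250.]), 0.67)]
red exp lid/bail scene [450.2 228.5 453.4 207.8] table lid [445.7 258.3] [(array([449., 225.]), 0.7), (array([451., 219.]), 0.64)]
blue [(array([399.5, 279.5]), array([396, 273,   7,  15,  73], dtype=int32)), (array([413.3, 280.7]), array([405, 272,  19,  18, 271], dtype=int32)), (array([408.3, 295. ]), array([396, 286,  27,  14, 154], dtype=int32))]
green [(array([423.8, 256.4]), array([421, 254,   9,   7,  32], dtype=int32))]
```

All four pails match their hanging poses (blue's lid measures (410,280) against an expected (409,280)). The handle is seated and the lid is open, so I'll hand in.

```bash
python3 -c "
from plant import bot
print(bot.close_job())"
```

```text
the job is handed in; nothing more can be done
None
```

I handed the job in at about 47 s: lid resting open, T-handle fitted on the shaft and let go, and all four pails (blue, green, yellow, red) hung on their own hooks as checked in the camera pictures; the hand-in gave no verdict.

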